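# Dispense a kit of three wooden balls

### The arm

A 6-joint arm with a two-finger parallel gripper is mounted at the origin on the work surface. World frame = base frame: x ahead of the robot, y to its left, z up, the work surface at z = 0. Lengths are in mm, angles in rad, forces in N, time in s.
With the tool pointing down it reaches from about 150 to 775 mm from the base axis. Payload 6.1 kg.
Tool frame: the origin (TCP) lies midway between the tips of the shut fingers; the grasp point (between the pads) lies 19 mm behind it; x points along the fingers, y is the direction in which the jaws open and shut, and the axes are right-handed (so a half turn about x gives the same grasp; the last joint's range is limited). The gripper opens to 85 mm and grips with 20 to 120 N. Pads are 22 mm wide; open, the fingers measure 114 mm over their backs; the gripper's body (76 mm by 85 mm) begins 54 mm behind the grasp point. The pads swing forward as they close: fully open they stand 13 mm farther back than shut.
Start: joints at [-1.293, 0.126, -0.04, 1.405, 0, 1.571], TCP at [143.97, -504.857, 194.195] pointing down, gripper open.
Joint ranges: [-2.72, 2.72], [-0.95, 1.95], [-1.27, 1.35], [-1.78, 2.02], [-1.46, 1.47], [-3.14, 3.14]. Speed limits (rad/s): [2.39, 2.39, 3.01, 3.14, 3.14, 3.14].

### API

Orientations are given as a 3x3 rotation matrix whose columns are the frame's x, y, z axes.
In Python, from plant import r, camera, finder gives the robot as it stands. The module is installed in compiled form; this text tells all that it offers.
- The arm moves only by the shell command python3 -m pendant 'ROWS' [FORCE]. ROWS is JSON, a list of rows, each a list of 3 entries, a list of its own where there are three numbers: the shift along the tool's x, y, z in cm, then the turn, a rotation vector about the tool's x, y, z in rad, then the gripper's target within -1 to 1 (shut at 1, half-way at 0, fully open at -1). In form: [[[x, y, z], [ax, ay, az], claw], ...]. A call has exactly 8 rows; each row shifts and turns the commanded pose from where the row before left it, along the tool's axes as they then stand; what a row does not reach is not made up. A row lasts 1/10 s, in which the tool goes at most 50 mm and 8.59 degrees, less where a joint would pass 70% of its speed; a pose out of reach is approached as far as the arm can. A call with a gripper value outside its range is refused whole. The fingers move at their own pace and stop on an object; FORCE is the grip in N (left out, the last holds). Time passes only in rows, so rows that do not move let the fingers close, or fill a call up. It gives the time, the measured TCP pose, the force and the opening at its end, in the units of the state.
- r.read_state(): the state, without advancing time (a new reading comes with each control period).
- camera(name): name is "side" or "top"; returns a dict with "pixels" (480x640x3 uint8, red, green, blue), "vertical_fov" (degrees; the focal length in pixels is half the picture's height over the tangent of half this angle, whatever the lens; pixels are square), "cx", "cy" (the principal point, pixels), "D" ([k1, k2, p1, p2, k3] as OpenCV has them; the pictures are not rectified), "R" (3x3) and "t" (3): a world point X has camera coordinates R X + t. Camera axes: x right, y down, z forward; pixel columns grow to the right and rows downward; lengths in mm; the calibration is good to about 2 mm. A picture is of the moment at which its call begins. There is no depth.
- r.close_job(): hands the job in, once; it reports no verdict.
Trained networks look in the newest picture that a camera, given by its name, has taken for a name from the list of things; names that differ only in an ending like _2 or _b are one class to them, and where a whole thing is asked for, a point or a joint stands for the part that bears it (a point fixed in the world has none). Each returns a list of dicts, best first, with "score" (0 to 1); they miss things now and then, are a little off and sometimes report something else, mostly with a low value. They report only what shows in the picture. A call takes as long as a camera call.
- finder.recognise(camera, query): "pixel" ([column, row] in pixels, amid what is visible of it).
The state is a dict: "t": time; "q": joint angles; "joint_velocities": joint speeds; "tau": joint torques, N m; "tcp_pos": TCP position; "eef_rot": TCP orientation; "wrist_force": force on the tool from outside, world axes, zero at the start; "moment": the same for the moment, N m; "gripper_width": opening from 0.0 (shut) to 1.0 (fully open).
Only numpy, scipy, OpenCV 4.12 (cv2) and the standard library are available. Lean on these libraries where they do the work, as an engineer would, in place of code of your own. Each camera call takes 0.05 s, during which the arm holds its last target.

### The job

Make up a kit of three wooden balls from the ball dispenser: set the empty oblong plywood tray flat into the seat of the dispenser's pulled-out drawer and push the drawer fully home. Then turn the paddle knob on top clockwise by three clicks, so that exactly three balls drop into the tray, and let go; leave everything else on the bench where it is.

Things in the scene. Friction and masses are not known exactly. Their poses are not given: they have to be found in the camera images.
- tray_center (a point): Centre (half-way up, half-way along and across) of the loose oblong plywood tray: an open-topped box 104 mm long (its x), 62 mm wide (its y), 42 mm high, walls and floor 4 mm, about 90 g. It stands flat, open side up, on the bench and fits the drawer's seat either way round.
- dispenser: Fixed ball dispenser: plywood stand 84 mm high and 118 mm wide, a plate 136 x 136 mm (top 92 mm up) and on it an open-topped aluminium drum wall 126 mm across, up to 126 mm. Origin: on the bench directly below the 34 mm outlet hole in the plate; z up; its front, where the drawer comes out, faces its -x. Drum and knob axis: 44 mm along its +x; drum and plate reach 24 mm in front of the origin.
- drawer (a joint): How far the drawer is pulled out, m: 0 = fully home under the drum, up to 0.11; it slides along the dispenser's -x to open, stays where it is left, and takes about 2 N to push. It counts as home below 0.008.
- drawer_seat (a point): Centre of the drawer's seat: on the flat upper face of the drawer's floor, 9 mm above the bench; its x is along the slide (+x is the way home). The seat is a recess 114 mm along x by 74 mm along y, with side and rear lips 8 mm high; the tray lies in it with its length along x. It moves with the drawer; when home it is 20 mm in front of the outlet hole.
- drawer_front (a point): Top middle of the outer face of the drawer's upright front board (82 mm wide, 8 mm thick, its top 44 mm above the bench); push this face along the dispenser's +x to shut the drawer.
- knob (a joint): Angle of the paddle knob with its drum, rad: 0 at the start, grows clockwise seen from above; stopped just below 0. Detents every 1.047 rad (60 degrees): let go within about 0.4 rad of one it snaps there (0.09 N m to get over). Each click clockwise carries the next ball over the outlet hole, where it falls about half-way through the click.
- knob_grip (a point): Middle of the knob's wooden grip bar, on the drum's vertical axis, 164 mm above the bench. The bar is 60 mm long (this point's x), 16 mm thick (its y) and 40 mm high (144 to 184 mm above the bench); it turns with the knob. It stands on a 24 mm thick shaft; nothing else in the dispenser is higher than 126 mm.
- ball1_center (a point): Centre of smooth wooden ball 1, 26 mm across, loose in the dispenser's drum; number 1 in the order in which they come out.
- ball2_center (a point): Centre of smooth wooden ball 2, 26 mm across, loose in the dispenser's drum; number 2 in the order in which they come out.
- ball3_center (a point): Centre of smooth wooden ball 3, 26 mm across, loose in the dispenser's drum; number 3 in the order in which they come out.
- ball4_center (a point): Centre of smooth wooden ball 4, 26 mm across, loose in the dispenser's drum; number 4 in the order in which they come out.
- ball5_center (a point): Centre of smooth wooden ball 5, 26 mm across, loose in the dispenser's drum; number 5 in the order in which they come out.
- square_tray: Bystander: loose square plywood tray, 92 x 92 x 34 mm high, too wide for the drawer; origin under its centre.
- pencil_tin: Bystander: loose steel tin, 72 mm across, 95 mm high, with pencils that reach up to 160 mm; origin under its centre.
- try_square: Bystander: carpenter's square lying flat; steel blade 30 mm wide that reaches 195 mm along its x, wooden stock 22 x 130 mm, from 15 mm along its y to 115 mm the other way, 18 mm high; origin under the corner.
- glue_bottle: Bystander: white glue bottle, 62 mm across, 170 mm high, upright; origin under its centre.
- mallet: Bystander: wooden mallet lying flat along its x; head 70 x 120 x 60 mm high centred 90 mm along x, handle 26 mm thick back to 115 mm behind the origin.
- sanding_block: Bystander: cork sanding block 112 x 61 x 34 mm high; origin under its centre.

How it is judged (in metres and radians):
On the way, in this order (a step that is already met when the one before it is completed fails the run):
1. the oblong tray sits in the seat of the pulled-out drawer, the knob not yet turned (x of tray_center in the frame of drawer_seat between -0.012 and 0.012 m and y of tray_center in the frame of drawer_seat between -0.012 and 0.012 m and z of tray_center in the frame of drawer_seat between 0.014 and 0.028 m and angle between tray_center's own z axis and vertical below 0.1 rad and value of joint drawer above 0.03 m and value of joint knob below 0.35 rad), for 0.2 s.
2. the drawer is fully home with the tray in it, the knob not yet turned (x of tray_center in the frame of drawer_seat between -0.012 and 0.012 m and y of tray_center in the frame of drawer_seat between -0.012 and 0.012 m and z of tray_center in the frame of drawer_seat between 0.014 and 0.028 m and angle between tray_center's own z axis and vertical below 0.1 rad and value of joint drawer below 0.008 m and value of joint knob below 0.35 rad), for 0.2 s.
3. the first ball has dropped into the tray (x of tray_center in the frame of drawer_seat between -0.012 and 0.012 m and y of tray_center in the frame of drawer_seat between -0.012 and 0.012 m and z of tray_center in the frame of drawer_seat between 0.014 and 0.028 m and angle between tray_center's own z axis and vertical below 0.1 rad and value of joint drawer below 0.008 m and x of ball1_center in the frame of tray_center between -0.05 and 0.05 m and y of ball1_center in the frame of tray_center between -0.03 and 0.03 m and z of ball1_center in the frame of tray_center between -0.021 and 0.05 m and value of joint knob above 0.4 rad), for 0.1 s.
At the end, for the whole second after the job is handed in: The oblong tray lies flat in the drawer's seat (within 12 mm of its centre along and across, tilted under 0.1 rad); the drawer is within 8 mm of fully home; the knob rests in its third detent (3.142 +- 0.2 rad); balls 1, 2 and 3 are inside the tray, and balls 4 and 5 are still in the drum (x of tray_center in the frame of drawer_seat between -0.012 and 0.012 m and y of tray_center in the frame of drawer_seat between -0.012 and 0.012 m and z of tray_center in the frame of drawer_seat between 0.014 and 0.028 m and angle between tray_center's own z axis and vertical below 0.1 rad and value of joint drawer below 0.008 m and x of ball1_center in the frame of tray_center between -0.05 and 0.05 m and y of ball1_center in the frame of tray_center between -0.03 and 0.03 m and z of ball1_center in the frame of tray_center between -0.021 and 0.05 m and x of ball2_center in the frame of tray_center between -0.05 and 0.05 m and y of ball2_center in the frame of tray_center between -0.03 and 0.03 m and z of ball2_center in the frame of tray_center between -0.021 and 0.05 m and x of ball3_center in the frame of tray_center between -0.05 and 0.05 m and y of ball3_center in the frame of tray_center between -0.03 and 0.03 m and z of ball3_center in the frame of tray_center between -0.021 and 0.05 m and height (world z) of each of ball4_center, ball5_center above 0.095 m and horizontal distance between each of ball4_center, ball5_center and knob_grip below 0.062 m and value of joint knob between 2.94 and 3.34 rad); the robot touches nothing.
It fails at once if one of the six bystanders is moved by more than 20 mm (distance of any of square_tray, pencil_tin, try_square, glue_bottle, mallet, sanding_block from where it was at the start of the episode above 0.02 m).
It also fails if it takes over 72 s, if anything falls off the work surface, if the arm or the gripper's body presses on something with over 40 N, if the wrist force passes 120 N, or if a joint passes its speed limit or range.

## Working session

There is one attempt and no reset: what is moved stays moved. The work goes in short steps, Python scripts to look and compute and a shell command to move; the robot and the scene stay as the last step left them, time stands still between calls to the robot, and variables do not carry over. Pictures are saved under pics/ and viewed, and the job is handed in when it is done.

```bash
mkdir -p pics; ls
cat > h.py <<'E'
import numpy as np, cv2
from plant import r, camera, finder
def K(c):
    f=240/np.tan(np.radians(c["vertical_fov"])/2)
    return np.array([[f,0,c["cx"]],[0,f,c["cy"]],[0,0,1.]])
def proj(c,P):
    P=np.atleast_2d(np.array(P,float))
    return cv2.projectPoints(P,cv2.Rodrigues(np.array(c["R"]))[0],np.array(c["t"],float),K(c),np.array(c["D"],float))[0][:,0]
def ray(c,px):
    u=cv2.undistortPoints(np.array([[px]],float),K(c),np.array(c["D"],float))[0,0]
    R=np.array(c["R"]);o=-R.T@np.array(c["t"]);return o,R.T@np.array([u[0],u[1],1])
def atz(c,px,z):
    o,d=ray(c,px);return o+d*(z-o[2])/d[2]
def save(c,n): cv2.imwrite(f"pics/{n}.png",cv2.cvtColor(c["pixels"],cv2.COLOR_RGB2BGR))
E
python3 - <<'E'
from h import *
for n in("top","side"):
    c=camera(n);save(c,n+"0")
    o,d=ray(c,[320,240]);print(n,o,d)
    for q in("tray_center","dispenser","drawer_seat","drawer_front","knob_grip","square_tray","pencil_tin","try_square","glue_bottle","mallet","sanding_block"):
        for x in finder.recognise(n,q)[:2]: print(n,q,np.round(x["pixel"]),round(x["score"],2),np.round(atz(c,x["pixel"],{"tray_center":21,"drawer_seat":9,"drawer_front":44,"knob_grip":164,"dispenser":126}.get(q,0))))
s=r.read_state();print(s["t"],s["tcp_pos"],s["eef_rot"],s["gripper_width"])
E
```

```text
pics
top [ 431.87968522  -28.97919046 1103.09890365] [ 0.07938484 -0.01169503 -0.99679047]
top tray_center [208. 267.] 0.89 [453. 206.  21.]
top drawer_seat [315. 182.] 0.89 [650. -29.   9.]
top drawer_front [316. 187.] 0.8 [632. -31.  44.]
top knob_grip [385. 205.] 0.95 [ 578. -165.  164.]
top knob_grip [167. 329.] 0.2 [332. 249. 164.]
top square_tray [137. 255.] 0.67 [477. 372.   0.]
top square_tray [510. 206.] 0.49 [ 608. -481.    0.]
top try_square [244. 153.] 0.92 [717. 137.   0.]
top try_square [386. 205.] 0.66 [ 603. -191.    0.]
top glue_bottle [424. 288.] 0.97 [ 416. -278.    0.]
top mallet [508. 204.] 0.72 [ 611. -476.    0.]
top sanding_block [166. 329.] 0.8 [314. 298.   0.]
top sanding_block [314. 185.] 0.68 [646. -27.   0.]
side [195.07103732 834.89731637 960.1953091 ] [ 0.25472698 -0.70190512 -0.66549527]
side tray_center [307. 379.] 0.66 [440. 206.  21.]
side dispenser [298. 228.] 0.97 [570. -61. 126.]
side drawer_seat [259. 266.] 0.78 [651. -36.   9.]
side drawer_front [261. 269.] 0.86 [628.   2.  44.]
side drawer_front [306. 382.] 0.35 [433. 228.  44.]
side knob_grip [310. 196.] 0.89 [ 571. -127.  164.]
side square_tray [246. 448.] 0.66 [486. 360.   0.]
side square_tray [342. 168.] 0.17 [ 613. -470.    0.]
side pencil_tin [198. 367.] 0.76 [645. 246.   0.]
side try_square [194. 315.] 0.91 [716. 135.   0.]
side glue_bottle [396. 210.] 0.58 [ 429. -354.    0.]
side mallet [345. 166.] 0.82 [ 609. -482.    0.]
side mallet [306. 382.] 0.32 [443. 199.   0.]
side sanding_block [363. 446.] 0.7 [307. 281.   0.]
1.2 [ 143.96297808 -504.87751948  194.21165097] [[ 3.14339804e-05  2.74235374e-01 -9.61662601e-01]
 [-5.11057940e-05 -9.61662600e-01 -2.74235375e-01]
 [-9.99999998e-01  5.77668402e-05 -1.62138668e-05]] 0.9978824334042894
```

View pics/top0.png

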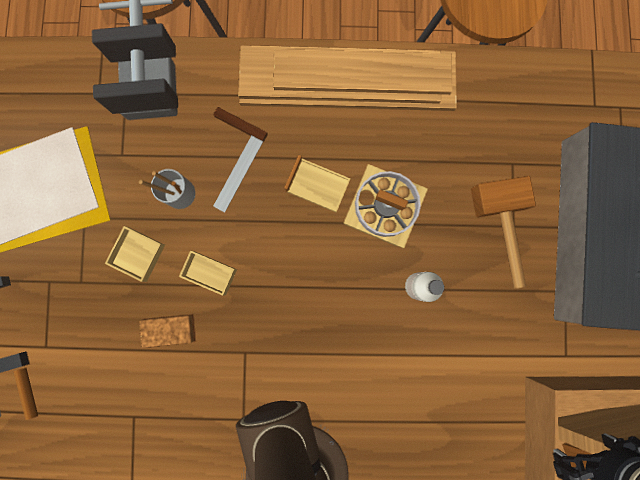

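View pics/side0.png

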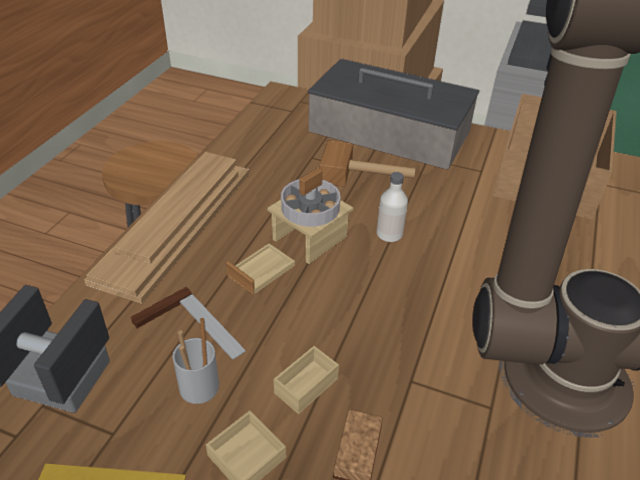

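Run:
```python
import cv2
a=cv2.imread("pics/top0.png")
cv2.imwrite("pics/t_a.png",cv2.resize(a[130:280,280:460],None,fx=4,fy=4,interpolation=cv2.INTER_CUBIC))
cv2.imwrite("pics/t_b.png",cv2.resize(a[220:320,150:270],None,fx=6,fy=6,interpolation=cv2.INTER_CUBIC))
a=cv2.imread("pics/side0.png")
cv2.imwrite("pics/s_a.png",cv2.resize(a[160:310,220:390],None,fx=4,fy=4,interpolation=cv2.INTER_CUBIC))
```

```text
(no output)
```

View pics/t_a.png

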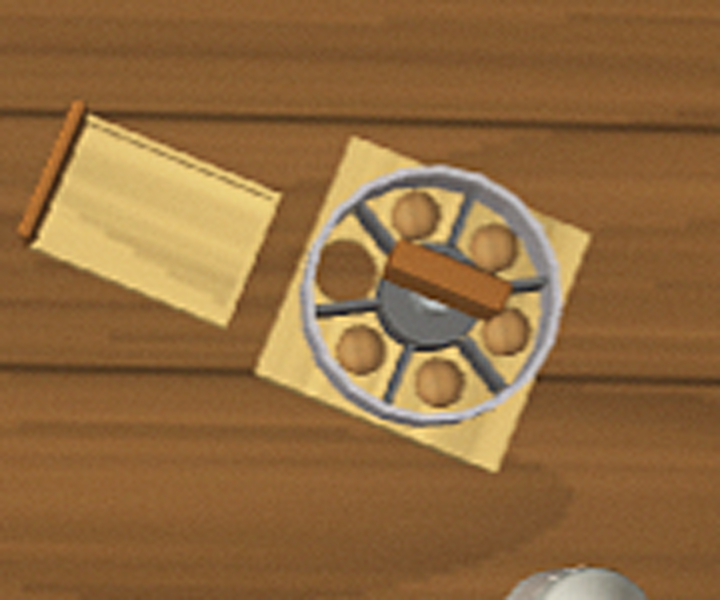

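View pics/t_b.png

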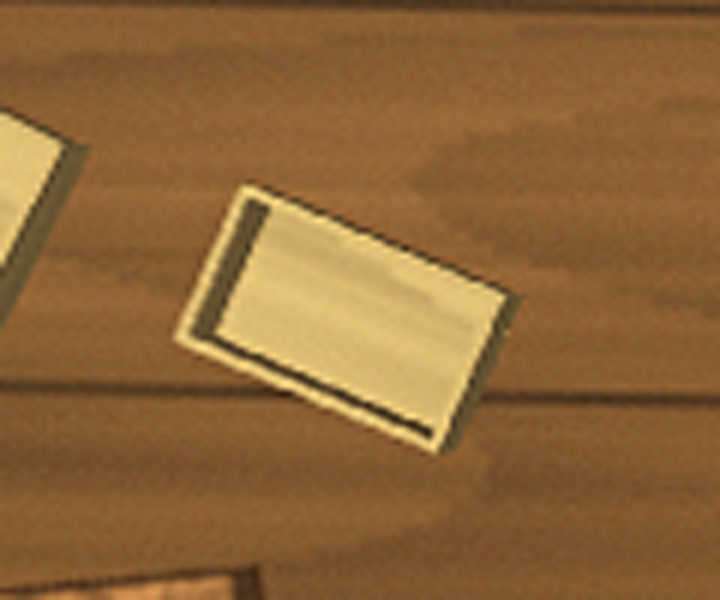

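View pics/s_a.png

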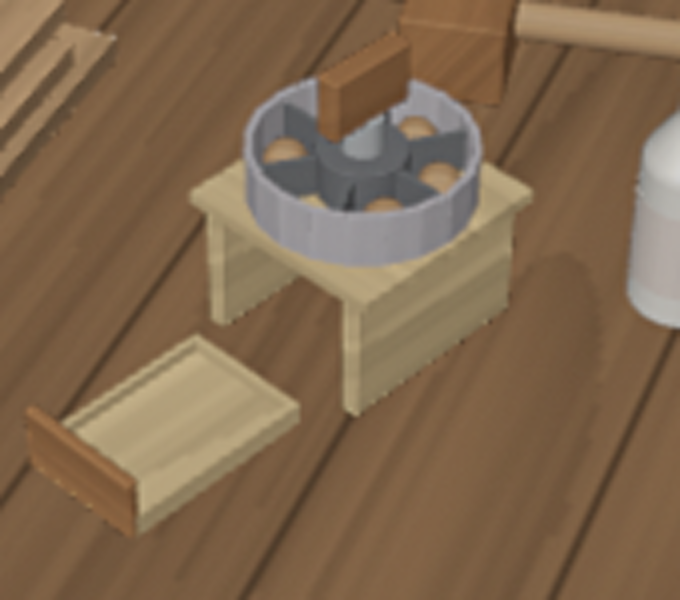

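```bash
cat > m.py <<'E'
from h import *
c=camera("top"); s=camera("side")
f=lambda L,sc,ox,oy:[((u+.5)/sc-.5+ox,(v+.5)/sc-.5+oy) for u,v in L]
def A(c,L,z): return np.array([atz(c,p,z)[:2] for p in L])
pl=A(c,f([(352,136),(590,236),(497,471),(256,375)],4,280,130),92); print("plate",pl.round(),pl.mean(0).round(1),np.linalg.norm(np.roll(pl,-1,0)-pl,axis=1).round())
print("dirs",[np.degrees(np.arctan2(*(np.roll(pl,-1,0)-pl)[i][::-1])).round(1) for i in range(4)])
fr=A(c,f([(75,102),(22,237)],4,280,130),44); print("front",fr.round(),fr.mean(0).round(1),np.linalg.norm(fr[1]-fr[0]),np.degrees(np.arctan2(*(fr[1]-fr[0])[::-1])))
tr=A(c,f([(243,183),(513,294),(437,455),(178,340)],6,150,220),42); print("tray",tr.round(),tr.mean(0).round(1),np.linalg.norm(np.roll(tr,-1,0)-tr,axis=1).round(),[np.degrees(np.arctan2(*(np.roll(tr,-1,0)-tr)[i][::-1])).round(1) for i in range(4)])
# side: plate corners left, front(bottom), right ; front board outer top corners; 
sp=A(s,f([(190,197),(365,303),(532,192)],4,220,160),92);print("side plate",sp.round(),((sp[0]+sp[2])/2).round(1))
sf=A(s,f([(28,410),(135,483)],4,220,160),44);print("side front",sf.round(),sf.mean(0).round(1))
E
python3 m.py
```

```text
plate [[ 676. -138.]
 [ 625. -265.]
 [ 500. -216.]
 [ 548.  -89.]] [ 587.4 -177.1] [136. 134. 135. 137.]
dirs [np.float64(-111.9), np.float64(158.6), np.float64(69.3), np.float64(-21.0)]
front [[703.  10.]
 [627.  37.]] [665.3  23.4] 80.90620026425987 160.23277548393153
tray [[489. 241.]
 [451. 141.]
 [392. 167.]
 [432. 262.]] [441.  202.8] [106.  64. 103.  61.] [np.float64(-111.1), np.float64(156.3), np.float64(67.5), np.float64(-20.5)]
side plate [[ 674. -132.]
 [ 551.  -87.]
 [ 499. -211.]] [ 586.6 -171.5]
side front [[703.  12.]
 [627.  39.]] [665.3  25.3]
```

```bash
python3 -m pendant '[[[-3,0,0],[0,0,0],-1],[[-4,0,0],[0,0,0],-1],[[-3,0,0],[-0.13,0,0],-1],[[0,0,0],[-0.13,0,0],-1],[[0,0,0],[-0.13,0,0],-1],[[0,0,0],[-0.13,0,0],-1],[[0,0,0],[-0.13,0,0],-1],[[0,0,0],[-0.13,0,0],-1]]' 40
cat > go.py <<'E'
import sys; from h import *
s=r.read_state(); p=np.array(s["tcp_pos"]);R=np.array(s["eef_rot"])
print("t",s["t"],"p",p.round(1),"yang",np.degrees(np.arctan2(R[1,1],R[0,1])).round(2),"xax",R[:,0].round(3),"w",round(s["gripper_width"],3),"F",np.round(s["wrist_force"],1),"q",np.round(s["q"],2))
if len(sys.argv)>3:
    T=np.array([float(a) for a in sys.argv[1:4]]); print("shift cm",(R.T@(T-p)/10).round(2))
if len(sys.argv)>4: 
    d=float(sys.argv[4])-np.degrees(np.arctan2(R[1,1],R[0,1])); print("turn x rad",round(-np.radians(d),3))
E
python3 go.py 441.3 203.5 130 -21.8
```

```text
t: 2.1
tcp_pos: [144.0, -504.9, 294.2]
eef_rot: [[0.0, 0.874, -0.486], [-0.0, -0.486, -0.874], [-1.0, 0.0, 0.0]]
wrist_force: [-0.0, -0.4, -0.5]
gripper_width: 0.998
t 2.1 p [ 144.  -504.9  294.2] yang -29.09 xax [ 0. -0. -1.] w 0.998 F [-0.  -0.4 -0.5] q [-1.29  0.15  0.21  1.63  0.    0.79]
shift cm [ 16.42  -8.46 -76.36]
turn x rad -0.127
```

```bash
python3 -m pendant '[[[0,0,0],[-0.127,0,0],-1],[[0,0,-3],[0,0,0],-1],[[0,0,-4],[0,0,0],-1],[[0,0,-4],[0,0,0],-1],[[0,0,-4],[0,0,0],-1],[[0,0,-4],[0,0,0],-1],[[0,0,-4],[0,0,0],-1],[[0,0,-4],[0,0,0],-1]]' >/dev/null;  python3 -m pendant '[[[0,0,-4],[0,0,0],-1],[[0,0,-4],[0,0,0],-1],[[0,0,-4],[0,0,0],-1],[[0,0,-4],[0,0,0],-1],[[0,0,-4],[0,0,0],-1],[[0,0,-4],[0,0,0],-1],[[0,0,-4],[0,0,0],-1],[[0,0,-4],[0,0,0],-1]]' > /dev/null; python3 -m pendant '[[[0,0,-4],[0,0,0],-1],[[0,0,-4],[0,0,0],-1],[[0,0,-4],[0,0,0],-1],[[0,1.3,-4],[0,0,0],-1],[[4,0,-1],[0,0,0],-1],[[4,0,0],[0,0,0],-1],[[4,0,0],[0,0,0],-1],[[3,0,0],[0,0,0],-1]]'; python3 go.py 441.3 203.5 12 -21.8
```

```text
t: 4.5
tcp_pos: [441.3, 194.2, 141.6]
eef_rot: [[-0.002, 0.927, -0.376], [-0.001, -0.376, -0.927], [-1.0, -0.001, 0.001]]
wrist_force: [0.2, 0.9, -0.1]
gripper_width: 1.0
t 4.5 p [441.3 194.2 141.6] yang -22.09 xax [-0.002 -0.001 -1.   ] w 1.0 F [ 0.2  0.9 -0.1] q [ 0.41  0.05 -0.24  1.28  0.    2.37]
shift cm [12.96 -0.33 -0.88]
turn x rad -0.005
```

Run:
```python
from h import *
a=camera("side");b=a["pixels"][300:460,220:400]
cv2.imwrite("pics/g1.png",cv2.resize(b[:,:,::-1],None,fx=4,fy=4,interpolation=cv2.INTER_CUBIC))
```

```text
(no output)
```

View pics/g1.png

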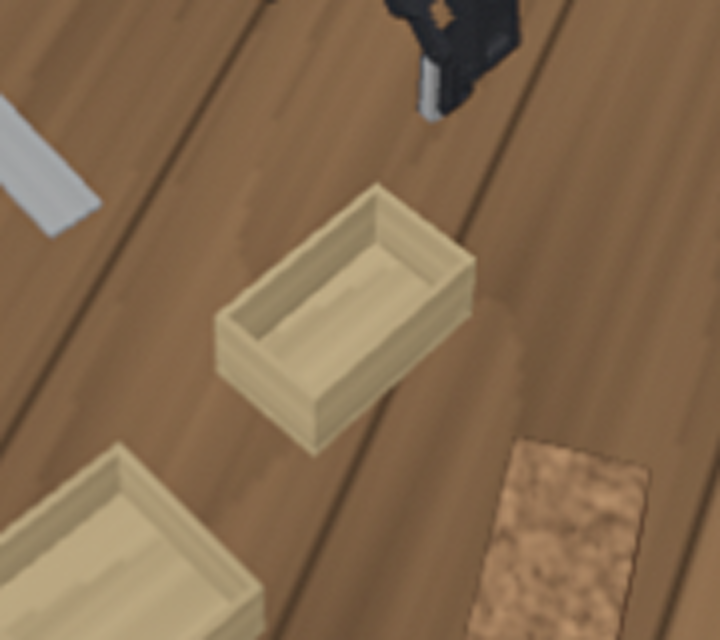

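The picture shows the tray upright below the open gripper (rim corners at crop 378,184 / 475,262 / 317,402 / 216,318). I'll cross-check its position from the side camera.

```bash
python3 - <<'E'
from h import *
s=camera("side")
L=[((u+.5)/4-.5+220,(v+.5)/4-.5+300) for u,v in [(378,184),(475,262),(317,402),(216,318)]]
t=np.array([atz(s,p,42)[:2] for p in L]);d=np.roll(t,-1,0)-t
print(t.round(1),t.mean(0),np.linalg.norm(d,axis=1),np.degrees(np.arctan2(d[:,1],d[:,0])))
E
python3 go.py 441.5 203.8 12 -21.9
```

```text
[[449.5 146.5]
 [392.6 170.8]
 [430.3 265.9]
 [488.3 243.2]] [440.17847761 206.60598572] [ 61.89268251 102.24972056  62.17508182 104.22274908] [ 156.84626509   68.33285854  -21.32902688 -111.8332458 ]
t 4.6 p [439.4 193.2 140.1] yang -22.1 xax [-0.007 -0.003 -1.   ] w 0.998 F [-0.3 -0.1  0.2] q [ 0.41  0.05 -0.24  1.29  0.    2.37]
shift cm [12.81 -0.14 -1.13]
turn x rad -0.004
```

```bash
python3 -m pendant '[[[0,-0.1,-1.2],[0,0,0],-1],[[3,0,0],[0,0,0],-1],[[3,0,0],[0,0,0],-1],[[3,0,0],[0,0,0],-1],[[2,0,0],[0,0,0],-1],[[1.8,0,0],[0,0,0],-1],[[0,0,0],[0,0,0],-1],[[0,0,0],[0,0,0],-1]]'; python3 go.py 440.7 204.7 12 -21.9
```

```text
t: 5.4
tcp_pos: [447.3, 206.9, 18.1]
eef_rot: [[0.002, 0.926, -0.376], [0.001, -0.376, -0.926], [-1.0, 0.002, -0.002]]
wrist_force: [-0.1, -0.3, 0.8]
gripper_width: 1.001
t 5.4 p [447.3 206.9  18.1] yang -22.11 xax [ 0.002  0.001 -1.   ] w 1.001 F [-0.1 -0.3  0.8] q [ 0.43  0.13 -0.43  1.01  0.    2.39]
shift cm [ 0.61 -0.53  0.45]
turn x rad -0.004
```

```bash
python3 -m pendant '[[[0.6,-0.5,0.5],[0,0,0],-1],[[0,0,0],[0,0,0],-1],[[0,0,0],[0,0,0],1],[[0,0,0],[0,0,0],1],[[0,0,0],[0,0,0],1],[[0,0,0],[0,0,0],1],[[0,0,0],[0,0,0],1],[[0,0,0],[0,0,0],1]]' 35; python3 go.py 440.7 204.7 12 -21.9
```

```text
t: 6.2
tcp_pos: [439.2, 203.1, 10.2]
eef_rot: [[-0.0, 0.926, -0.376], [-0.0, -0.376, -0.926], [-1.0, -0.0, 0.0]]
wrist_force: [-0.2, -0.1, -0.2]
gripper_width: -0.001
t 6.2 p [439.2 203.1  10.2] yang -22.12 xax [-0. -0. -1.] w -0.001 F [-0.2 -0.1 -0.2] q [ 0.43  0.12 -0.46  0.99  0.    2.39]
shift cm [-0.18  0.08 -0.21]
turn x rad -0.004
```

Run:
```python
from h import *
a=camera("side");t=camera("top")
f=lambda c,x,y:cv2.resize(c["pixels"][y:y+150,x:x+130,::-1],None,fx=3,fy=3,interpolation=cv2.INTER_CUBIC)
cv2.imwrite("pics/g2.png",np.hstack([f(a,240,300),f(t,150,200)]))
print(proj(t,[441,204,42]),proj(a,[441,204,42]))
```

```text
[[206.11548464 272.54497926]] [[306.71431965 370.63628451]]
```

View pics/g2.png

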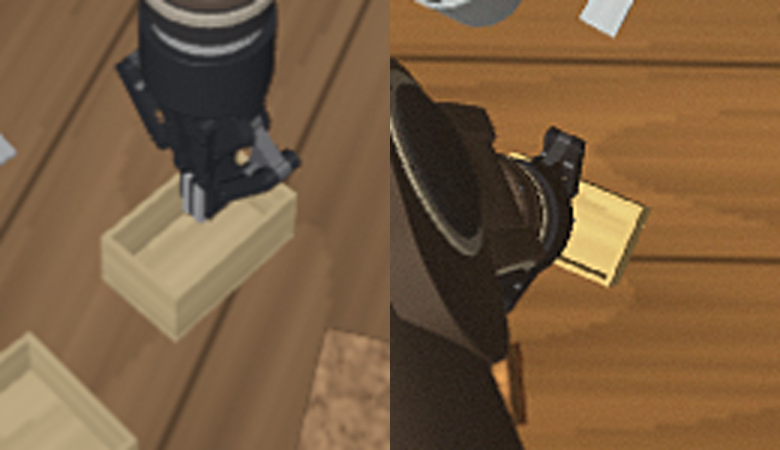

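Run:
```python
from h import *
a=camera("side")
y=np.array([.926,-.376,0])
for p in([440,194,154]+42*y,[440,194,154]-42*y,[439.2,203.1,10.2],[439.2,203.1,40]): print(proj(a,p))
cv2.imwrite("pics/g3.png",cv2.resize(a["pixels"][280:430,230:380,::-1],None,fx=4,fy=4,interpolation=cv2.INTER_CUBIC))
s=r.read_state();print(s)
```

```text
[[292.72646113 312.63309205]]
[[328.49664256 339.64727474]]
[[307.61784966 381.18713841]]
[[307.81855963 371.25021544]]
{'t': 6.35, 'q': array([ 4.33057115e-01,  1.17902186e-01, -4.60990712e-01,  9.91953535e-01,
       -3.12951107e-05,  2.38985185e+00]), 'joint_velocities': array([-2.26022656e-05, -9.81307499e-04,  6.57098076e-05, -1.48130182e-04,
        1.46313181e-03, -3.10169842e-04]), 'tau': array([-1.66390841e-03, -4.02157688e+01,  3.24698174e+01,  1.83910088e-03,
        1.82482204e-04,  3.35131722e-05]), 'tcp_pos': array([439.22833757, 203.05537042,  10.16813111]), 'eef_rot': array([[-3.23480950e-05,  9.26423009e-01, -3.76484272e-01],
       [-4.94332398e-05, -3.76484273e-01, -9.26423008e-01],
       [-9.99999998e-01, -1.13571822e-05,  5.79746398e-05]]), 'wrist_force': array([-0.39540917,  0.68981852, -0.77862201]), 'moment': array([0.00971813, 0.03117587, 0.05082435]), 'gripper_width': 0.0019867229680862112}
```

View pics/g3.png

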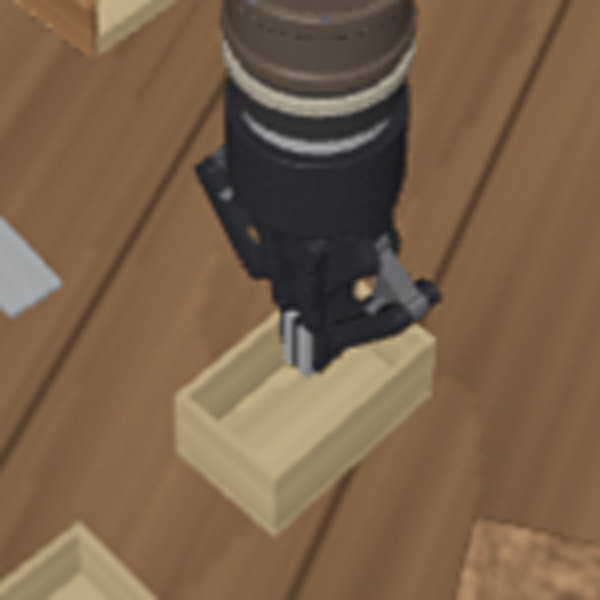

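```bash
python3 -m pendant '[[[-2,0,0],[0,0,0],1],[[-3,0,0],[0,0,0],1],[[-3,0,0],[0,0,0],1],[[0,0,0],[0,0,0],1],[[0,0,0],[0,0,0],1],[[0,0,0],[0,0,0],1],[[0,0,0],[0,0,0],1],[[0,0,0],[0,0,0],1]]'; python3 go.py
python3 - <<'E'
from h import *
a=camera("side");s=r.read_state();p=np.array(s["tcp_pos"]);print(p)
for dz in(0,10,20,30):print(dz,proj(a,p+[0,0,dz]))
cv2.imwrite("pics/g4.png",cv2.resize(a["pixels"][270:400,230:360,::-1],None,fx=5,fy=5,interpolation=cv2.INTER_CUBIC))
t=camera("top")
print(proj(t,[144,-505,194]))
i=cv2.imread("pics/top0.png");cv2.imwrite("pics/g5.png",cv2.resize(i[380:480,510:640],None,fx=5,fy=5,interpolation=cv2.INTER_CUBIC))
E
```

```text
t: 7.15
tcp_pos: [438.6, 202.8, 89.2]
eef_rot: [[-0.002, 0.926, -0.376], [-0.001, -0.376, -0.926], [-1.0, -0.001, 0.001]]
wrist_force: [0.5, 1.2, 0.2]
gripper_width: -0.001
t 7.15 p [438.6 202.8  89.2] yang -22.12 xax [-0.002 -0.001 -1.   ] w -0.001 F [0.5 1.2 0.2] q [ 0.43  0.07 -0.33  1.17  0.    2.39]
[438.73933964 202.86997605  89.39388964]
0 [[308.46098722 353.98876818]]
10 [[308.53578476 350.3734426 ]]
20 [[308.61148499 346.7145587 ]]
30 [[308.68810483 343.0113011 ]]
[[565.88125341 437.04270533]]
```

View pics/g4.png

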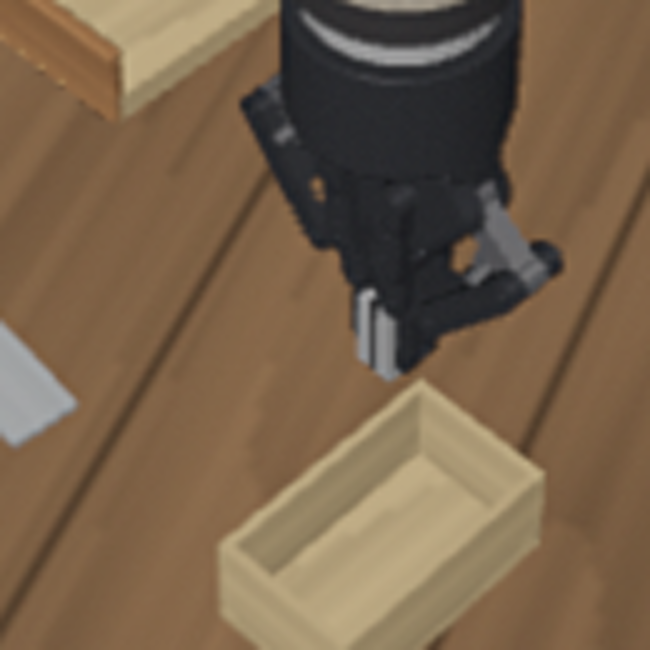

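View pics/g5.png

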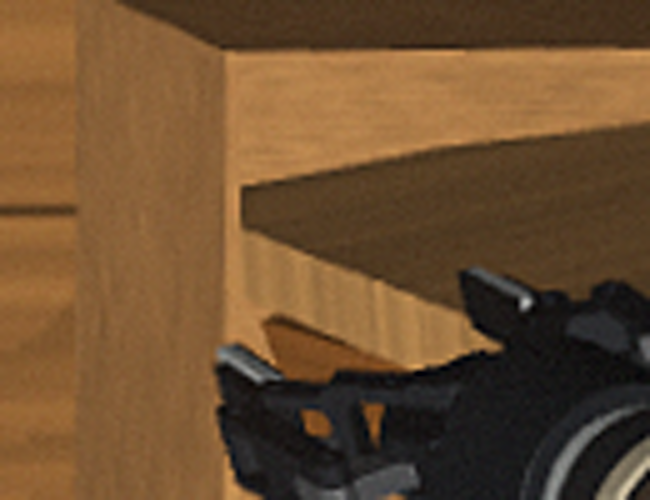

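Picture: shut pads end at about (307.6, 345.6), where the reported TCP projects to (308.5, 354). The real tips are therefore ~23 mm higher than reported, and the start picture agrees. So the fingers passed above the rim. I'll allow for this offset, going down in steps with force checks.

```bash
python3 -m pendant '[[[0,0.1,-0.2],[0,0,0],-1],[[0,0,0],[0,0,0],-1],[[0,0,0],[0,0,0],-1],[[0,0,0],[0,0,0],-1],[[0,0,0],[0,0,0],-1],[[2,0,0],[0,0,0],-1],[[2,0,0],[0,0,0],-1],[[2,0,0],[0,0,0],-1]]'; python3 -m pendant '[[[1,0,0],[0,0,0],-1],[[0,0,0],[0,0,0],-1],[[0,0,0],[0,0,0],-1],[[0,0,0],[0,0,0],-1],[[0.5,0,0],[0,0,0],-1],[[0.5,0,0],[0,0,0],-1],[[0,0,0],[0,0,0],-1],[[0,0,0],[0,0,0],-1]]'; python3 go.py 440.7 204.7 -10
python3 - <<'E'
from h import *
a=camera("side")
cv2.imwrite("pics/g6.png",cv2.resize(a["pixels"][300:430,240:370,::-1],None,fx=5,fy=5,interpolation=cv2.INTER_CUBIC))
E
```

```text
t: 8.05
tcp_pos: [441.0, 204.6, 29.7]
eef_rot: [[0.001, 0.926, -0.377], [0.0, -0.377, -0.926], [-1.0, 0.0, -0.0]]
wrist_force: [0.3, 0.6, 0.8]
gripper_width: 0.998
t: 8.85
tcp_pos: [440.7, 204.5, 10.0]
eef_rot: [[-0.0, 0.926, -0.376], [-0.0, -0.376, -0.926], [-1.0, -0.0, 0.0]]
wrist_force: [0.6, -0.1, 0.9]
gripper_width: 0.998
t 8.85 p [440.7 204.5  10. ] yang -22.11 xax [-0. -0. -1.] w 0.998 F [ 0.6 -0.1  0.9] q [ 0.43  0.12 -0.46  0.99 -0.    2.39]
shift cm [ 2.   -0.01 -0.02]
```

View pics/g6.png

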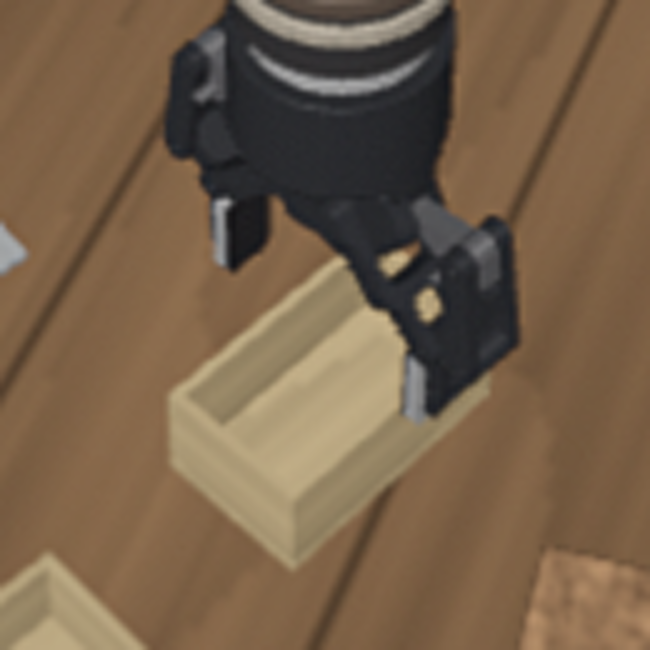

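```bash
python3 -m pendant '[[[0.5,0,0],[0,0,0],-1],[[0.5,0,0],[0,0,0],-1],[[0.5,0,0],[0,0,0],-1],[[0.5,0,0],[0,0,0],-1],[[0,0,0],[0,0,0],1],[[0,0,0],[0,0,0],1],[[0,0,0],[0,0,0],1],[[0,0,0],[0,0,0],1]]' 30; python3 go.py
python3 - <<'E'
from h import *
a=camera("side")
cv2.imwrite("pics/g7.png",cv2.resize(a["pixels"][300:430,240:370,::-1],None,fx=5,fy=5,interpolation=cv2.INTER_CUBIC))
E
```

```text
t: 9.7
tcp_pos: [441.0, 204.6, -9.7]
eef_rot: [[0.0, 0.926, -0.376], [0.0, -0.376, -0.926], [-1.0, 0.0, -0.0]]
wrist_force: [0.2, -0.1, -0.8]
gripper_width: 0.716
t 9.7 p [441.  204.6  -9.7] yang -22.12 xax [ 0.  0. -1.] w 0.716 F [ 0.2 -0.1 -0.8] q [ 0.43  0.14 -0.49  0.95  0.    2.39]
```

View pics/g7.png

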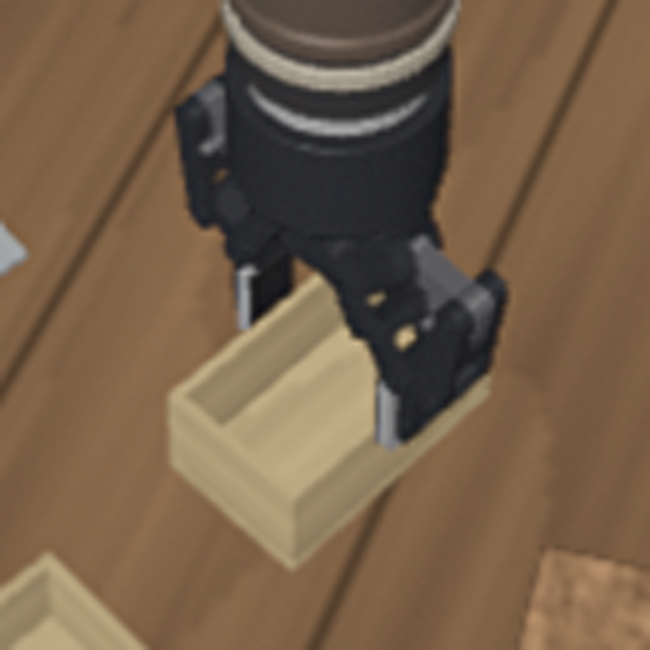

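Run:
```python
from h import *
c=camera("top");s=camera("side")
f=lambda L,sc,ox,oy:[((u+.5)/sc-.5+ox,(v+.5)/sc-.5+oy) for u,v in L]
def A(c,L,z): return np.array([atz(c,p,z)[:2] for p in L])
rt=A(c,f([(282,193),(228,327)],4,280,130),17)
i=np.array(0)
# side drawer rear corners (lip top): (198,336),(299,404); 
rs=A(s,f([(198,336),(299,406)],4,220,160),17)
ft=A(c,f([(75,102),(22,237)],4,280,130),44);fs=A(s,f([(28,410),(135,483)],4,220,160),44)
for n,a,b in(("top",rt,ft),("side",rs,fs)):
    m,q=a.mean(0),b.mean(0);d=m-q;print(n,a.round(),m.round(1),q.round(1),np.linalg.norm(a[0]-a[1]),np.linalg.norm(d),np.degrees(np.arctan2(d[1],d[0])), "seat65",q+65*d/np.linalg.norm(d), "seat from rear", m-(57+4)*d/np.linalg.norm(d))
i=cv2.imread("pics/side0.png")
```

```text
top [[ 660. -107.]
 [ 583.  -78.]] [621.9 -92.5] [665.3  23.4] 82.3521579536054 123.80546057407139 -110.51323213400963 seat65 [642.53630495 -37.47192991] seat from rear [643.30532356 -35.41654341]
side [[ 658. -104.]
 [ 583.  -73.]] [620.4 -88.2] [665.3  25.3] 81.24265142131875 121.99566712983535 -111.58248033966382 seat65 [641.3819269  -35.18744801] seat from rear [642.85488164 -31.4638629 ]
```

```bash
python3 -m pendant '[[[-1,0,0],[0,0,0],1],[[-2,0,0],[0,0,0],1],[[-2.5,0,0],[0,0,0],1],[[-2.5,0,0],[0,0,0],1],[[0,1.7,0.6],[0,0,0],1],[[0,2,1],[0,0,0],1],[[0,2,1],[0,0,0],1],[[0,2,1],[0,0,0],1]]' 
python3 -m pendant '[[[0,2,1],[0,0,0],1],[[0,2,1],[0,0,0],1],[[0,2,1],[0,0,0],1],[[0,2,1],[0,0,0],1],[[0,2,1],[0,0,0],1],[[0,2,1],[0,0,0],1],[[0,2,1],[0,0,0],1],[[0,2,1],[0,0,0],1]]' 
python3 -m pendant '[[[0,2,1],[0,0,0],1],[[0,1,1],[0,0,0],1],[[0,1,1],[0,0,0],1],[[0,0,0],[0,0,0],1],[[0,0,0],[0,0,0],1],[[0,0,0],[0,0,0],1],[[0,0,0],[0,0,0],1],[[0,0,0],[0,0,0],1]]'
python3 go.py 642.6 -35.2 2 -21.6
python3 - <<'E'
from h import *
a=camera("side")
cv2.imwrite("pics/p1.png",cv2.resize(a["pixels"][170:320,190:360,::-1],None,fx=4,fy=4,interpolation=cv2.INTER_CUBIC))
E
```

```text
t: 10.65
tcp_pos: [499.4, 141.7, 71.2]
eef_rot: [[0.001, 0.927, -0.376], [0.0, -0.376, -0.927], [-1.0, 0.001, -0.001]]
wrist_force: [0.2, 0.3, -1.4]
gripper_width: 0.719
t: 11.45
tcp_pos: [617.4, 7.1, 70.9]
eef_rot: [[0.0, 0.926, -0.376], [0.0, -0.376, -0.926], [-1.0, 0.0, -0.0]]
wrist_force: [0.4, 0.6, -1.0]
gripper_width: 0.709
t: 12.25
tcp_pos: [642.3, -34.4, 70.3]
eef_rot: [[0.0, 0.927, -0.376], [0.0, -0.376, -0.927], [-1.0, 0.0, -0.0]]
wrist_force: [0.1, 0.3, 0.0]
gripper_width: 0.711
t 12.25 p [642.3 -34.4  70.3] yang -22.07 xax [ 0.  0. -1.] w 0.711 F [0.1 0.3 0. ] q [-0.05  0.37  0.01  1.2   0.    1.9 ]
shift cm [6.83 0.05 0.06]
turn x rad -0.008
```

View pics/p1.png

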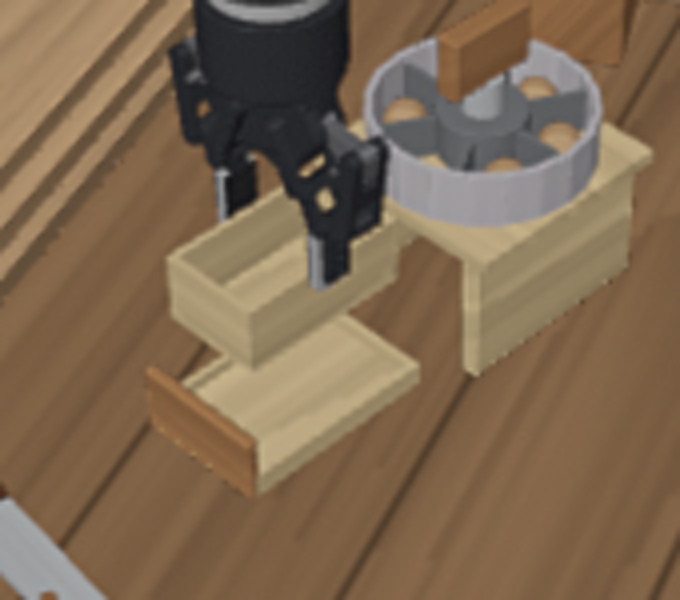

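Run:
```python
from h import *
s=camera("side")
f=lambda L,sc,ox,oy:[((u+.5)/sc-.5+ox,(v+.5)/sc-.5+oy) for u,v in L]
for L,z in(([(168,260),(250,312)],122),([(172,312),(250,368)],80)):
  t=np.array([atz(s,p,z)[:2] for p in f(L,4,190,170)]);d=t[1]-t[0]
  print(t.round(1),np.linalg.norm(d),t.mean(0)-52*np.array([.37,.929]))
```

```text
[[688.6   5.7]
 [632.8  25. ]] 59.06398370991832 [641.46017982 -32.94531421]
[[6.923e+02 2.000e-01]
 [6.361e+02 2.260e+01]] 60.550388824470915 [644.96868593 -36.86953999]
```

```bash
python3 -m pendant '[[[2,0.05,0.05],[-0.008,0,0],1],[[2,0,0],[0,0,0],1],[[1,0,0],[0,0,0],1],[[0.6,0,0],[0,0,0],1],[[0.5,0,0],[0,0,0],1],[[0.5,0,0],[0,0,0],1],[[0,0,0],[0,0,0],1],[[0,0,0],[0,0,0],1]]'
python3 go.py 642.6 -35.2 -0.5 -21.6
python3 - <<'E'
from h import *
a=camera("side")
cv2.imwrite("pics/p2.png",cv2.resize(a["pixels"][170:320,190:360,::-1],None,fx=4,fy=4,interpolation=cv2.INTER_CUBIC))
E
```

```text
t: 13.15
tcp_pos: [643.1, -35.7, 4.6]
eef_rot: [[0.001, 0.929, -0.369], [-0.0, -0.369, -0.929], [-1.0, 0.001, -0.0]]
wrist_force: [-1.0, -0.1, -1.0]
gripper_width: 0.716
t 13.15 p [643.1 -35.7   4.6] yang -21.66 xax [ 0.001 -0.    -1.   ] w 0.716 F [-1.  -0.1 -1. ] q [-0.06  0.41 -0.09  1.07 -0.    1.89]
shift cm [ 0.51 -0.06 -0.03]
turn x rad -0.001
```

View pics/p2.png

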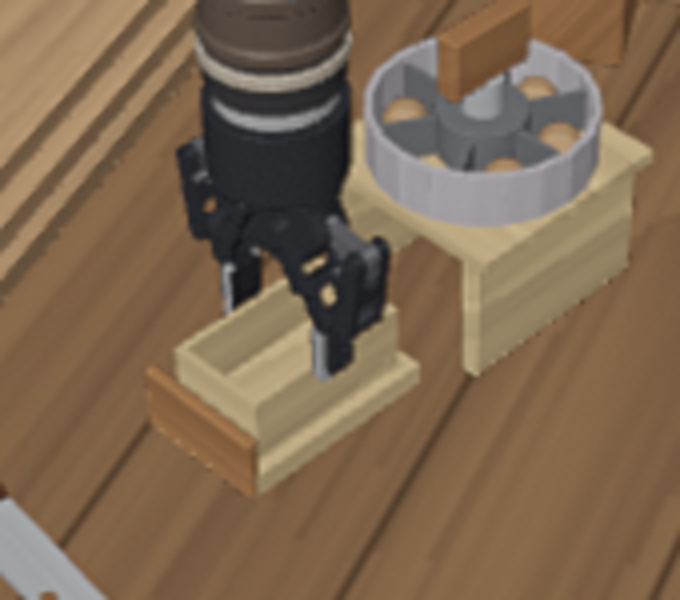

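```bash
python3 -m pendant '[[[0.3,0,0],[0,0,0],1],[[0.1,0,0],[0,0,0],1],[[0,0,0],[0,0,0],1],[[0,0,0],[0,0,0],-1],[[0,0,0],[0,0,0],-1],[[0,0,0],[0,0,0],-1],[[0,0,0],[0,0,0],-1],[[0,0,0],[0,0,0],-1]]'
python3 -m pendant '[[[-2,0,0],[0,0,0],-1],[[-3,0,0],[0,0,0],-1],[[-4,0,0],[0,0,0],-1],[[-3,0,-2],[0,0,0],0.5],[[0,0,-3],[0,0,0],1],[[0,0,-3],[0,0,0],1],[[0,0,-3],[0,0,0],1],[[0,0,0],[0,0,0],1]]'
python3 go.py
python3 - <<'E'
from h import *
a=camera("side");t=camera("top")
f=lambda c,x,y:cv2.resize(c["pixels"][y:y+130,x:x+130,::-1],None,fx=3,fy=3,interpolation=cv2.INTER_CUBIC)
cv2.imwrite("pics/p3.png",np.hstack([f(a,220,180),f(t,280,130)]))
E
```

```text
t: 14.0
tcp_pos: [642.9, -35.6, 0.3]
eef_rot: [[0.0, 0.929, -0.369], [-0.0, -0.369, -0.929], [-1.0, 0.0, -0.0]]
wrist_force: [0.4, 0.6, -0.1]
gripper_width: 1.0
t: 14.8
tcp_pos: [684.3, 69.9, 119.7]
eef_rot: [[0.0, 0.931, -0.366], [0.001, -0.366, -0.931], [-1.0, -0.0, -0.001]]
wrist_force: [0.7, -0.2, 0.2]
gripper_width: 0.146
t 14.8 p [684.3  69.9 119.7] yang -21.45 xax [ 0.     0.001 -1.   ] w 0.146 F [ 0.7 -0.2  0.2] q [0.1  0.45 0.22 1.35 0.   2.05]
```

View pics/p3.png

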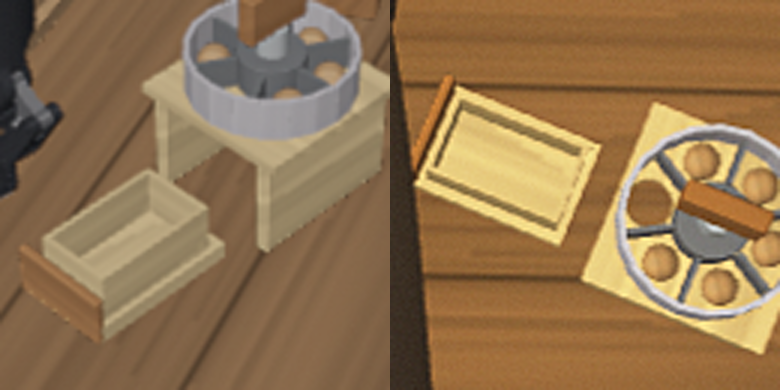

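Both pictures show the tray flat in the seat: even gaps all round, rim corners inside the lips. Next I'll lower in front of the board and push.

```bash
python3 -m pendant '[[[3,0,0],[0,0,0],1],[[3,0,0],[0,0,0],1],[[3,0,0],[0,0,0],1],[[2,0,0],[0,0,0],1],[[1.4,0,0],[0,0,0],1],[[0,0,0],[0,0,0],1],[[0,0,0],[0,0,0],1],[[0,0,0],[0,0,0],1]]'
python3 go.py 665.3 24.4 -5 -21.2
python3 - <<'E'
from h import *
a=camera("side")
cv2.imwrite("pics/d1.png",cv2.resize(a["pixels"][190:340,170:320,::-1],None,fx=4,fy=4,interpolation=cv2.INTER_CUBIC))
E
```

```text
t: 15.7
tcp_pos: [684.5, 66.4, -2.1]
eef_rot: [[0.003, 0.929, -0.369], [0.0, -0.369, -0.929], [-1.0, 0.002, -0.001]]
wrist_force: [0.1, 0.9, -0.0]
gripper_width: -0.001
t 15.7 p [684.5  66.4  -2.1] yang -21.68 xax [ 0.003  0.    -1.   ] w -0.001 F [ 0.1  0.9 -0. ] q [ 0.1   0.49  0.01  1.1  -0.    2.05]
shift cm [ 0.29 -0.23  4.61]
turn x rad -0.008
```

View pics/d1.png

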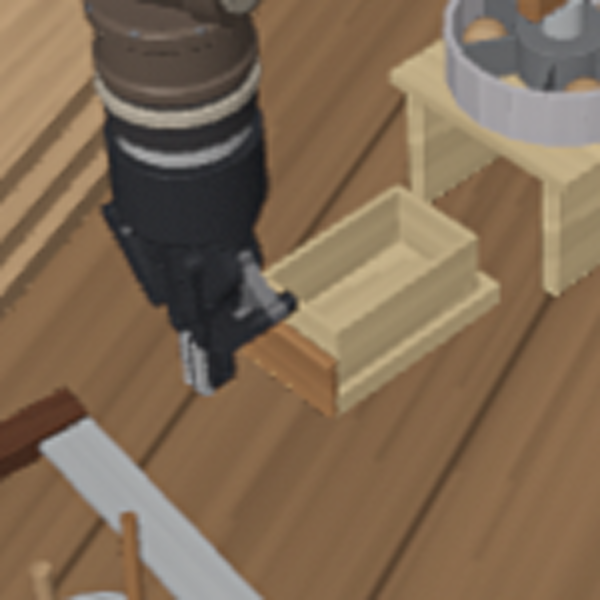

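```bash
python3 -m pendant '[[[0.2,-0.2,1.5],[-0.008,0,0],1],[[0,0,1.2],[0,0,0],1],[[0,0,0.8],[0,0,0],1],[[0,0,0.8],[0,0,0],1],[[0,0,1],[0,0,0],1],[[0,0,1],[0,0,0],1],[[0,0,1],[0,0,0],1],[[0,0,1],[0,0,0],1]]'
python3 -m pendant '[[[0,0,1],[0,0,0],1],[[0,0,0.8],[0,0,0],1],[[0,0,0.5],[0,0,0],1],[[0,0,0.3],[0,0,0],1],[[0,0,0],[0,0,0],1],[[0,0,0],[0,0,0],1],[[0,0,0],[0,0,0],1],[[0,0,0],[0,0,0],1]]'
python3 go.py
python3 - <<'E'
from h import *
a=camera("side")
cv2.imwrite("pics/d2.png",cv2.resize(a["pixels"][170:320,200:350,::-1],None,fx=4,fy=4,interpolation=cv2.INTER_CUBIC))
E
```

```text
t: 16.55
tcp_pos: [651.1, -10.7, -5.8]
eef_rot: [[-0.0, 0.932, -0.362], [0.0, -0.362, -0.932], [-1.0, -0.0, -0.0]]
wrist_force: [-0.6, 2.8, 1.5]
gripper_width: 0.005
t: 17.35
tcp_pos: [642.1, -34.2, -5.9]
eef_rot: [[-0.0, 0.932, -0.361], [-0.0, -0.361, -0.932], [-1.0, 0.0, 0.0]]
wrist_force: [-0.2, 0.3, -0.4]
gripper_width: -0.001
t 17.35 p [642.1 -34.2  -5.9] yang -21.18 xax [-0. -0. -1.] w -0.001 F [-0.2  0.3 -0.4] q [-0.05  0.41 -0.11  1.05 -0.    1.89]
```

View pics/d2.png

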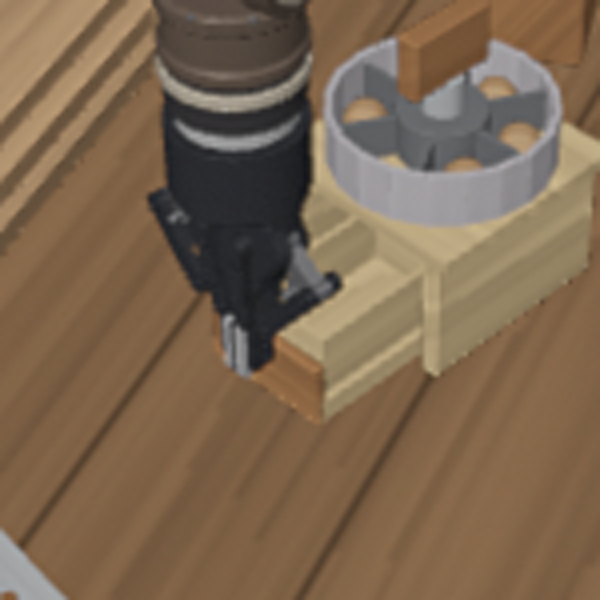

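```bash
python3 -m pendant '[[[0,0,0.3],[0,0,0],1],[[0,0,0.3],[0,0,0],1],[[0,0,0.2],[0,0,0],1],[[0,0,0],[0,0,0],1],[[0,0,0],[0,0,0],1],[[0,0,0],[0,0,0],1],[[0,0,0],[0,0,0],1],[[0,0,0],[0,0,0],1]]'
python3 -m pendant '[[[0,0,0.2],[0,0,0],1],[[0,0,0.1],[0,0,0],1],[[0,0,0],[0,0,0],1],[[0,0,0],[0,0,0],1],[[0,0,0.1],[0,0,0],1],[[0,0,0],[0,0,0],1],[[0,0,0],[0,0,0],1],[[0,0,0],[0,0,0],1]]'
python3 go.py
```

```text
t: 18.2
tcp_pos: [639.1, -41.8, -5.8]
eef_rot: [[-0.0, 0.932, -0.362], [-0.0, -0.362, -0.932], [-1.0, 0.0, 0.0]]
wrist_force: [0.0, -0.5, 0.2]
gripper_width: 0.001
t: 19.0
tcp_pos: [637.7, -45.5, -5.8]
eef_rot: [[-0.0, 0.932, -0.362], [-0.0, -0.362, -0.932], [-1.0, -0.0, 0.0]]
wrist_force: [0.3, 2.2, 0.9]
gripper_width: 0.0
t 19.0 p [637.7 -45.5  -5.8] yang -21.2 xax [-0. -0. -1.] w 0.0 F [0.3 2.2 0.9] q [-0.07  0.4  -0.12  1.05 -0.    1.87]
```

```bash
for i in 1 2; do python3 -m pendant '[[[0,0,0.1],[0,0,0],1],[[0,0,0],[0,0,0],1],[[0,0,0.1],[0,0,0],1],[[0,0,0],[0,0,0],1],[[0,0,0],[0,0,0],1],[[0,0,0],[0,0,0],1],[[0,0,0],[0,0,0],1],[[0,0,0],[0,0,0],1]]' | grep -E "tcp|force"; done
python3 - <<'E'
from h import *
a=camera("side")
cv2.imwrite("pics/d3.png",cv2.resize(a["pixels"][170:320,200:350,::-1],None,fx=4,fy=4,interpolation=cv2.INTER_CUBIC))
E
```

```text
tcp_pos: [637.7, -45.4, -5.7]
wrist_force: [2.3, 7.7, 0.1]
tcp_pos: [637.7, -45.3, -5.7]
wrist_force: [4.3, 14.3, -1.3]
```

View pics/d3.png

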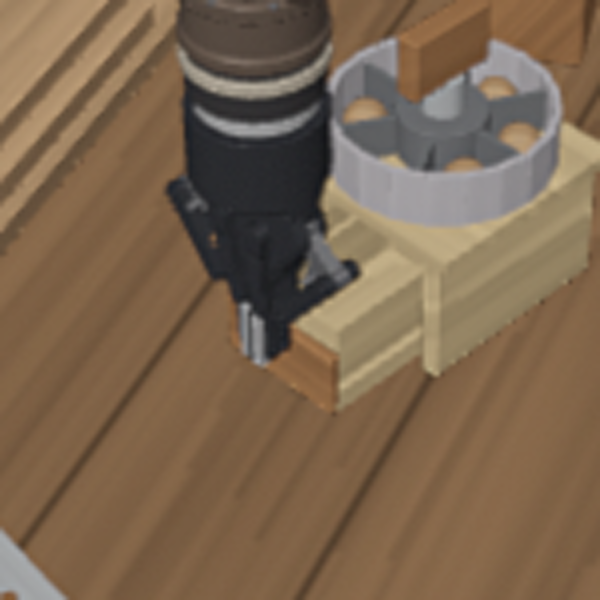

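```bash
python3 -m pendant '[[[0,0,-1],[0,0,0],1],[[0,0,-3],[0,0,0],1],[[0,0,-4],[0,0,0],1],[[-4,0,-4],[0,0,0],1],[[-4,0,-4],[0,0,0],1],[[-4,0,0],[0,0,0],1],[[-4,0,0],[0,0,0],1],[[-4,0,0],[0,0,0],1]]'
python3 - <<'E'
from h import *
a=camera("side");t=camera("top")
save(a,"d4s");save(t,"d4t")
f=lambda c,x,y:cv2.resize(c["pixels"][y:y+100,x:x+100,::-1],None,fx=5,fy=5,interpolation=cv2.INTER_CUBIC)
cv2.imwrite("pics/d4.png",f(a,240,200));cv2.imwrite("pics/d4b.png",f(t,320,150))
E
```

```text
t: 21.45
tcp_pos: [690.5, 91.2, 186.3]
eef_rot: [[-0.0, 0.932, -0.361], [-0.002, -0.361, -0.932], [-1.0, 0.0, 0.002]]
wrist_force: [0.9, 0.7, 0.1]
gripper_width: -0.008
```

View pics/d4.png

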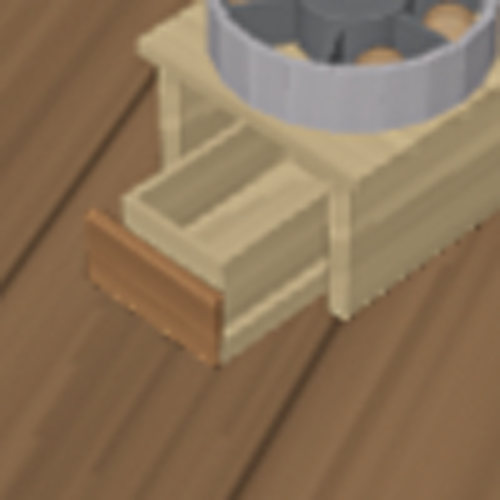

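View pics/d4b.png

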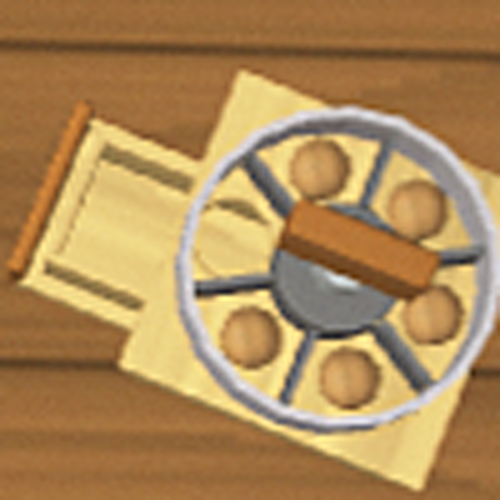

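Run:
```python
from h import *
c=camera("top");s=camera("side")
f=lambda L,sc,ox,oy:[((u+.5)/sc-.5+ox,(v+.5)/sc-.5+oy) for u,v in L]
def A(c,L,z): return np.array([atz(c,p,z)[:2] for p in L])
ft=A(c,f([(79,103),(12,270)],5,320,150),44);fs=A(s,f([(90,211),(220,299)],5,240,200),44)
for a,ax in((ft,[587.4,-177.1]),(fs,[586.6,-171.5])):
  d=a.mean(0)-ax; print(a.round(),a.mean(0).round(1),np.linalg.norm(a[0]-a[1]),d@np.array([.36,.933]))
```

```text
[[671. -73.]
 [596. -44.]] [633.7 -58.5] 80.12298223862327 127.34810480683743
[[671. -72.]
 [595. -43.]] [632.9 -57.5] 81.1772359663713 122.99042216089481
```

Run:
```python
from h import *
c=camera("top");s=camera("side")
i=cv2.imread("pics/d4s.png");cv2.imwrite("pics/k1.png",cv2.resize(i[155:235,270:350],None,fx=7,fy=7,interpolation=cv2.INTER_CUBIC))
i=cv2.imread("pics/d4t.png");cv2.imwrite("pics/k2.png",cv2.resize(i[170:230,360:430],None,fx=8,fy=8,interpolation=cv2.INTER_CUBIC))
```

```text
(no output)
```

View pics/k1.png

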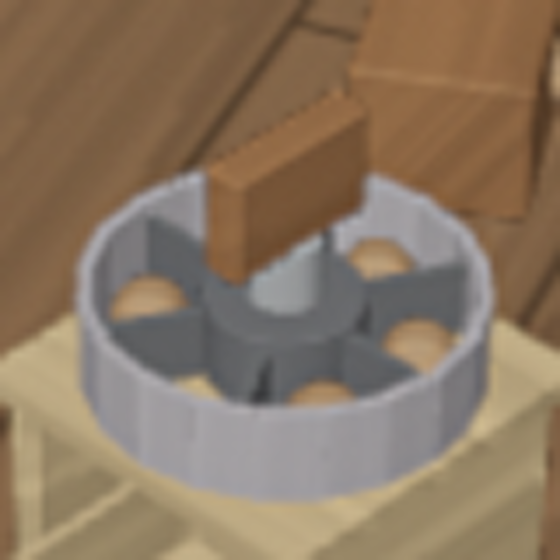

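View pics/k2.png

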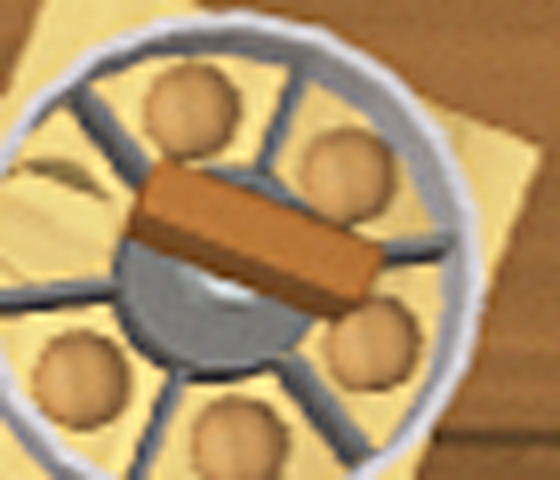

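```bash
python3 - <<'E'
from h import *
c=camera("top");s=camera("side")
f=lambda L,sc,ox,oy:[((u+.5)/sc-.5+ox,(v+.5)/sc-.5+oy) for u,v in L]
for c,L in((c,f([(155,165),(385,255),(367,300),(133,212)],8,360,170)),(s,f([(208,168),(245,185),(368,112),(335,92)],7,270,155))):
  a=np.array([atz(c,p,184)[:2] for p in L]);d=np.roll(a,-1,0)-a
  print(a.round(),a.mean(0).round(1),np.linalg.norm(d,axis=1).round(),np.degrees(np.arctan2(d[:,1],d[:,0])).round(1))
E
python3 go.py 587 -174.5 210 158.5
```

```text
[[ 603. -151.]
 [ 582. -206.]
 [ 571. -202.]
 [ 591. -145.]] [ 586.7 -175.8] [59. 12. 60. 13.] [-110.4  158.5   70.4  -24.4]
[[ 603. -149.]
 [ 590. -145.]
 [ 569. -195.]
 [ 583. -201.]] [ 586.4 -172.7] [14. 54. 15. 56.] [ 165.1 -112.3  -24.1   68.2]
t 21.85 p [690.   91.  182.9] yang -21.21 xax [-0.003 -0.001 -1.   ] w 0.001 F [ 0.9  0.2 -0.1] q [ 0.13  0.47  0.4   1.5  -0.    2.07]
shift cm [-2.66  0.   28.48]
turn x rad -3.137
```

```bash
python3 -m pendant '[[[-1,0,0],[-0.14,0,0],-1],[[-1,0,0],[-0.14,0,0],-1],[[-1,0,0],[-0.14,0,0],-1],[[-1,0,0],[-0.14,0,0],-1],[[-1,0,0],[-0.14,0,0],-1],[[0,0,0],[-0.14,0,0],-1],[[0,0,0],[-0.14,0,0],-1],[[0,0,0],[-0.14,0,0],-1]]' >/dev/null; python3 -m pendant '[[[0,0,0],[-0.14,0,0],-1],[[0,0,0],[-0.14,0,0],-1],[[0,0,0],[-0.14,0,0],-1],[[0,0,0],[-0.14,0,0],-1],[[0,0,0],[-0.14,0,0],-1],[[0,0,0],[-0.14,0,0],-1],[[0,0,0],[-0.14,0,0],-1],[[0,0,0],[-0.14,0,0],-1]]' > /dev/null;  python3 -m pendant '[[[0,0,0],[-0.14,0,0],-1],[[0,0,0],[-0.14,0,0],-1],[[0,0,0],[-0.14,0,0],-1],[[0,0,0],[-0.14,0,0],-1],[[0,0,0],[-0.14,0,0],-1],[[0,0,0],[-0.14,0,0],-1],[[0,0,0],[-0.05,0,0],-1],[[0,0,0],[0,0,0],-1]]'; python3 go.py 586.8 -174.5 230 158.8
```

```text
t: 24.25
tcp_pos: [690.3, 91.1, 233.5]
eef_rot: [[-0.002, -0.928, 0.373], [-0.001, 0.373, 0.928], [-1.0, 0.002, -0.001]]
wrist_force: [-0.7, 0.4, -0.4]
gripper_width: 1.0
t 24.25 p [690.3  91.1 233.5] yang 158.13 xax [-0.002 -0.001 -1.   ] w 1.0 F [-0.7  0.4 -0.4] q [ 0.13  0.49  0.54  1.62 -0.   -1.06]
shift cm [  0.38  -0.29 -28.51]
turn x rad -0.012
```

```bash
python3 -m pendant '[[[0,0,-2],[-0.012,0,0],-1],[[0,0,-4],[0,0,0],-1],[[0,0,-4],[0,0,0],-1],[[0,0,-4],[0,0,0],-1],[[0,0,-4],[0,0,0],-1],[[0,0,-4],[0,0,0],-1],[[0,0,-4],[0,0,0],-1],[[0,0,-2],[0,0,0],-1]]' >/dev/null; python3 -m pendant '[[[0,0,-0.5],[0,0,0],-1],[[0,0,0],[0,0,0],-1],[[0,0,0],[0,0,0],-1],[[0,0,0],[0,0,0],-1],[[0,0,0],[0,0,0],-1],[[0,0,0],[0,0,0],-1],[[0,0,0],[0,0,0],-1],[[0,0,0],[0,0,0],-1]]' > /dev/null; python3 go.py 586.8 -174.5 127 158.8
python3 - <<'E'
from h import *
a=camera("side")
cv2.imwrite("pics/k3.png",cv2.resize(a["pixels"][120:270,230:380,::-1],None,fx=4,fy=4,interpolation=cv2.INTER_CUBIC))
E
```

```text
t 25.85 p [ 587.7 -174.1  234.9] yang 158.84 xax [-0.  0. -1.] w 1.002 F [0.  0.8 0.9] q [-0.29  0.3   0.27  1.54  0.   -1.49]
shift cm [10.79  0.07 -0.07]
turn x rad 0.001
```

View pics/k3.png

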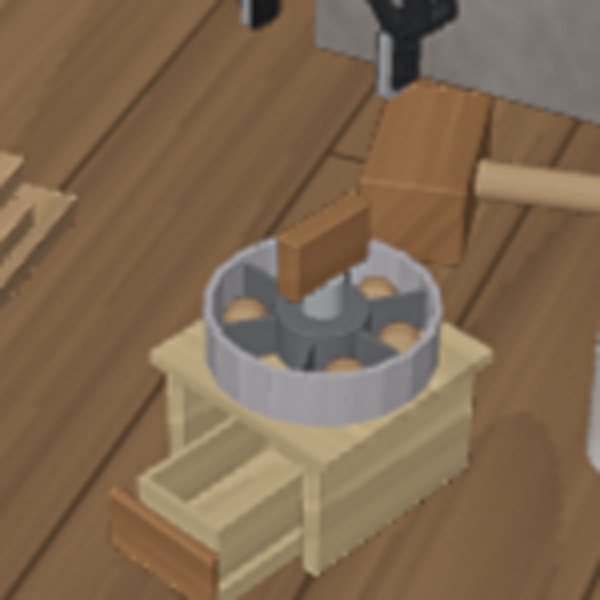

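```bash
python3 -m pendant '[[[3,0,0],[0,0,0],-1],[[3,0,0],[0,0,0],-1],[[2,0,0],[0,0,0],-1],[[1.5,0,0],[0,0,0],-1],[[0.7,0,0],[0,0,0],-1],[[0.4,0,0],[0,0,0],-1],[[0,0,0],[0,0,0],-1],[[0,0,0],[0,0,0],-1]]';  python3 go.py 586.8 -174.5 127 158.8
python3 - <<'E'
from h import *
a=camera("side")
cv2.imwrite("pics/k4.png",cv2.resize(a["pixels"][120:270,230:380,::-1],None,fx=4,fy=4,interpolation=cv2.INTER_CUBIC))
E
```

```text
t: 26.7
tcp_pos: [588.1, -174.5, 129.8]
eef_rot: [[0.001, -0.932, 0.361], [-0.0, 0.361, 0.932], [-1.0, -0.001, 0.0]]
wrist_force: [0.0, -0.1, -0.2]
gripper_width: 0.999
t 26.7 p [ 588.1 -174.5  129.8] yang 158.82 xax [ 0.001 -0.    -1.   ] w 0.999 F [ 0.  -0.1 -0.2] q [-0.29  0.3   0.03  1.31 -0.   -1.49]
shift cm [ 0.28  0.12 -0.05]
turn x rad 0.0
```

View pics/k4.png

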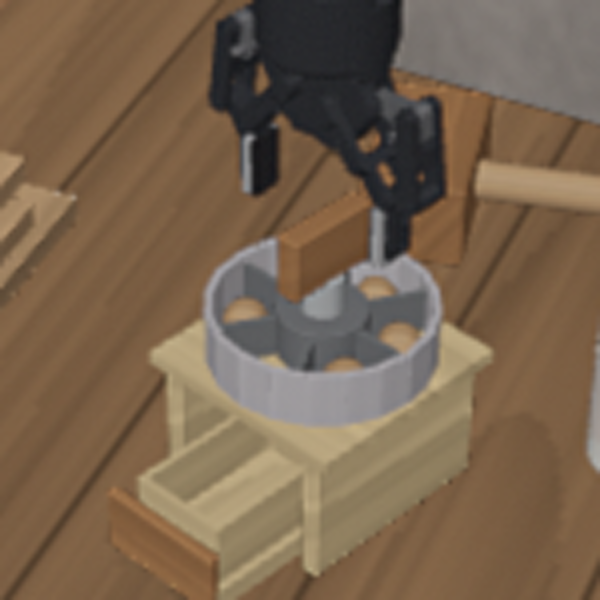

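Run:
```python
from h import *
a=camera("side")
for z in(144,164,184,194): print(z,(proj(a,[587,-174.3,z])[0]-[230,120])*4)
y=np.array([-.932,.361,0])
for k in(42.5,-42.5):
  for z in(150,170,190): print(k,z,(proj(a,np.array([588,-174.5,z])+k*y)[0]-[230,120])*4)
```

```text
144 [322.64262807 275.58245695]
164 [323.20798813 245.96762873]
184 [323.7846061 215.762277 ]
194 [324.07724738 200.43234705]
42.5 150 [379.14299131 299.34708587]
42.5 170 [380.28519605 269.40600333]
42.5 190 [381.45107468 238.8570061 ]
-42.5 150 [265.1643098  233.93648494]
-42.5 170 [265.16355379 204.30648019]
-42.5 190 [265.16228032 174.09240994]
```

```bash
python3 -m pendant '[[[0.5,0.1,0],[0,0,0],-1],[[0.5,0,0],[0,0,0],-1],[[0,0,0],[0,0,0],1],[[0,0,0],[0,0,0],1],[[0,0,0],[0,0,0],1],[[0,0,0],[0,0,0],1],[[0,0,0],[0,0,0],1],[[0,0,0],[0,0,0],1]]' 30;  python3 go.py 586.8 -174.5 127 158.8
python3 - <<'E'
from h import *
a=camera("side")
cv2.imwrite("pics/k5.png",cv2.resize(a["pixels"][120:270,230:380,::-1],None,fx=4,fy=4,interpolation=cv2.INTER_CUBIC))
E
```

```text
t: 27.6
tcp_pos: [588.7, -174.7, 119.4]
eef_rot: [[0.004, -0.932, 0.361], [-0.001, 0.361, 0.932], [-1.0, -0.004, 0.0]]
wrist_force: [7.4, -3.0, -1.6]
gripper_width: 0.18
t 27.6 p [ 588.7 -174.7  119.4] yang 158.82 xax [ 0.004 -0.001 -1.   ] w 0.18 F [ 7.4 -3.  -1.6] q [-0.29  0.3   0.01  1.28 -0.   -1.49]
shift cm [-0.76  0.18 -0.05]
turn x rad 0.0
```

View pics/k5.png

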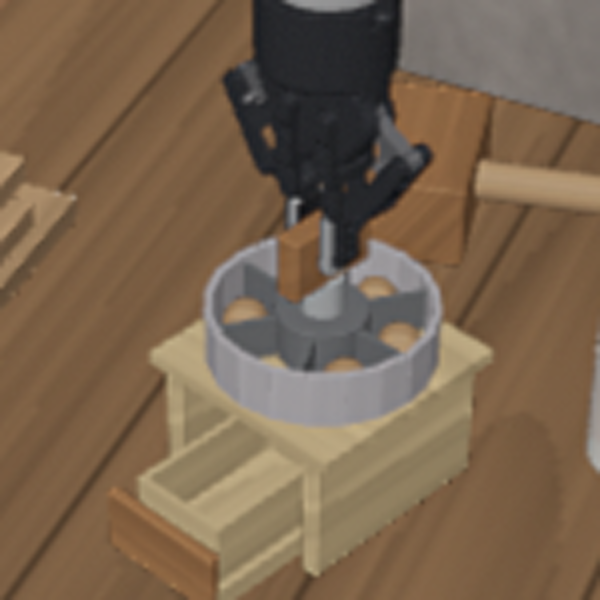

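```bash
python3 -m pendant '[[[0,-0.2,0],[0,0,0],1],[[0,0,0],[0.1,0,0],1],[[0,0,0],[0.1,0,0],1],[[0,0,0],[0.1,0,0],1],[[0,0,0],[0.1,0,0],1],[[0,0,0],[0.1,0,0],1],[[0,0,0],[0.1,0,0],1],[[0,0,0],[0.1,0,0],1]]'; python3 -m pendant '[[[0,0,0],[0.1,0,0],1],[[0,0,0],[0.1,0,0],1],[[0,0,0],[0.1,0,0],1],[[0,0,0],[0.047,0,0],1],[[0,0,0],[0,0,0],1],[[0,0,0],[0,0,0],1],[[0,0,0],[0,0,0],1],[[0,0,0],[0,0,0],1]]'
python3 go.py 588 -174.5 120 98.8
python3 - <<'E'
from h import *
a=camera("side")
cv2.imwrite("pics/k6.png",cv2.resize(a["pixels"][120:270,230:380,::-1],None,fx=4,fy=4,interpolation=cv2.INTER_CUBIC))
E
```

```text
t: 28.45
tcp_pos: [589.6, -175.5, 119.4]
eef_rot: [[0.002, -0.477, 0.879], [-0.001, 0.879, 0.477], [-1.0, -0.002, 0.001]]
wrist_force: [3.5, -3.7, 1.1]
gripper_width: 0.18
t: 29.25
tcp_pos: [589.9, -176.0, 119.4]
eef_rot: [[0.002, -0.153, 0.988], [-0.002, 0.988, 0.153], [-1.0, -0.002, 0.002]]
wrist_force: [4.6, -5.5, -0.5]
gripper_width: 0.183
t 29.25 p [ 589.9 -176.   119.4] yang 98.79 xax [ 0.002 -0.002 -1.   ] w 0.183 F [ 4.6 -5.5 -0.5] q [-0.29  0.3   0.02  1.28 -0.   -0.44]
shift cm [-0.06  0.18 -0.16]
turn x rad -0.0
```

View pics/k6.png

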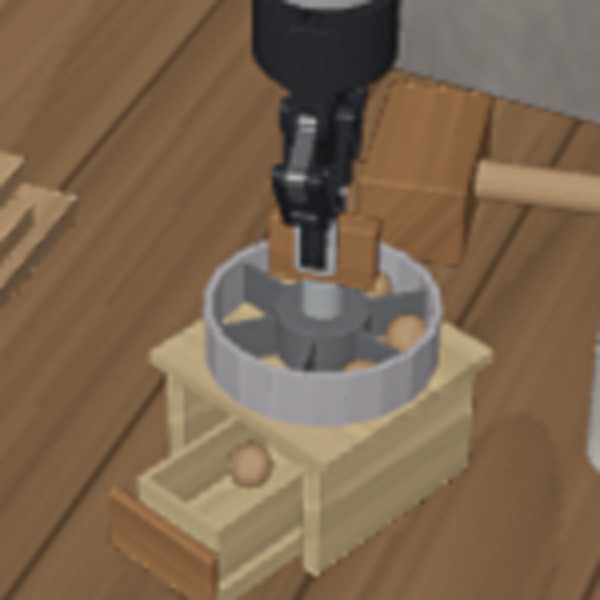

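Ball 1 lies in the tray at (250, 465) in the crop and the bar has turned 60°. On to the second click, easing the sideways load.

```bash
python3 -m pendant '[[[0,-0.1,0.1],[0,0,0],1],[[0,0,0],[0.1,0,0],1],[[0,0,0],[0.1,0,0],1],[[0,0,0],[0.1,0,0],1],[[0,0,0],[0.1,0,0],1],[[0,0,0],[0.1,0,0],1],[[0,0,0],[0.1,0,0],1],[[0,0,0],[0.1,0,0],1]]'; python3 -m pendant '[[[0,0,0],[0.1,0,0],1],[[0,0,0],[0.1,0,0],1],[[0,0,0],[0.1,0,0],1],[[0,0,0],[0.047,0,0],1],[[0,0,0],[0,0,0],1],[[0,0,0],[0,0,0],1],[[0,0,0],[0,0,0],1],[[0,0,0],[0,0,0],1]]'
python3 go.py 588 -174.5 120 38.8
python3 - <<'E'
from h import *
a=camera("side")
cv2.imwrite("pics/k7.png",cv2.resize(a["pixels"][120:270,230:380,::-1],None,fx=4,fy=4,interpolation=cv2.INTER_CUBIC))
E
```

```text
t: 30.1
tcp_pos: [589.6, -177.3, 119.4]
eef_rot: [[0.0, 0.523, 0.852], [-0.003, 0.852, -0.523], [-1.0, -0.003, 0.002]]
wrist_force: [-1.0, -7.4, 1.7]
gripper_width: 0.177
t: 30.9
tcp_pos: [589.2, -177.8, 119.3]
eef_rot: [[-0.0, 0.78, 0.626], [-0.004, 0.626, -0.78], [-1.0, -0.003, 0.003]]
wrist_force: [-2.7, -8.3, 1.3]
gripper_width: 0.181
t 30.9 p [ 589.2 -177.8  119.3] yang 38.76 xax [-0.    -0.004 -1.   ] w 0.181 F [-2.7 -8.3  1.3] q [-0.29  0.31  0.02  1.29 -0.    0.6 ]
shift cm [-0.07  0.11 -0.33]
turn x rad -0.001
```

View pics/k7.png

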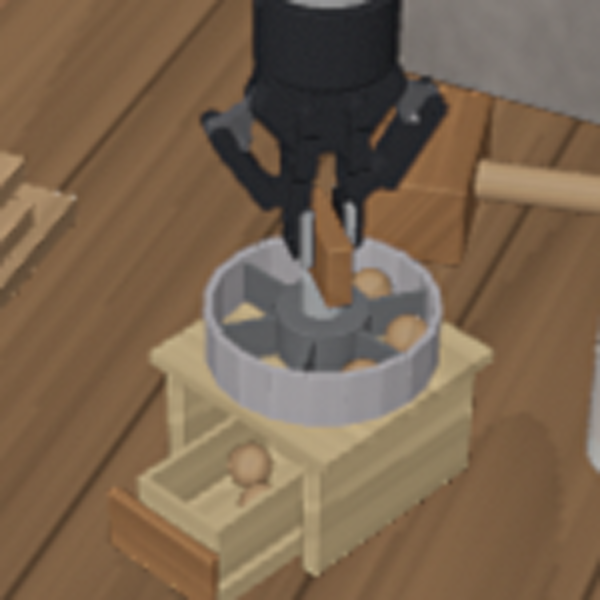

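Ball 2 is partly visible at (250, 492) next to ball 1 at (250, 462). Third click next.

```bash
python3 -m pendant '[[[0,-0.2,0.15],[0,0,0],1],[[0,0,0],[0.1,0,0],1],[[0,0,0],[0.1,0,0],1],[[0,0,0],[0.1,0,0],1],[[0,0,0],[0.1,0,0],1],[[0,0,0],[0.1,0,0],1],[[0,0,0],[0.1,0,0],1],[[0,0,0],[0.1,0,0],1]]'; python3 -m pendant '[[[0,0,0],[0.1,0,0],1],[[0,0,0],[0.1,0,0],1],[[0,0,0],[0.1,0,0],1],[[0,0,0],[0.047,0,0],1],[[0,0,0],[0,0,0],1],[[0,0,0],[0,0,0],1],[[0,0,0],[0,0,0],1],[[0,0,0],[0,0,0],1]]'
python3 go.py 588 -174.5 120 -21.2
python3 - <<'E'
from h import *
a=camera("side")
cv2.imwrite("pics/k8.png",cv2.resize(a["pixels"][120:270,230:380,::-1],None,fx=4,fy=4,interpolation=cv2.INTER_CUBIC))
E
```

```text
t: 31.75
tcp_pos: [588.0, -178.2, 119.3]
eef_rot: [[-0.001, 1.0, -0.026], [-0.001, -0.026, -1.0], [-1.0, -0.001, 0.001]]
wrist_force: [-4.9, -2.2, 4.8]
gripper_width: 0.177
t: 32.55
tcp_pos: [587.4, -178.1, 119.3]
eef_rot: [[-0.002, 0.933, -0.361], [-0.0, -0.361, -0.933], [-1.0, -0.002, 0.001]]
wrist_force: [-6.8, -0.5, 6.4]
gripper_width: 0.178
t 32.55 p [ 587.4 -178.1  119.3] yang -21.15 xax [-0.002 -0.    -1.   ] w 0.178 F [-6.8 -0.5  6.4] q [-0.29  0.3   0.02  1.29 -0.    1.65]
shift cm [-0.07 -0.07 -0.35]
turn x rad 0.001
```

View pics/k8.png

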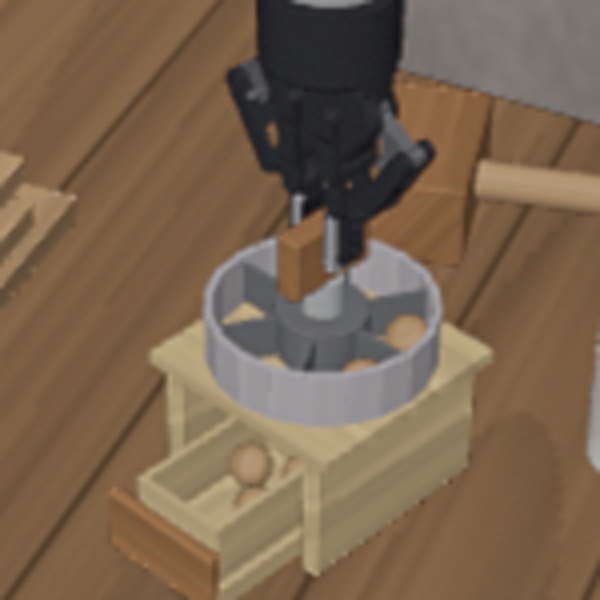

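```bash
python3 -m pendant '[[[0,-0.1,0],[0,0,0],1],[[0,0,0],[0,0,0],-1],[[0,0,0],[0,0,0],-1],[[0,0,0],[0,0,0],-1],[[0,0,0],[0,0,0],-1],[[0,0,0],[0,0,0],-1],[[0,0,0],[0,0,0],-1],[[-1,0,0],[0,0,0],-1]]'; python3 -m pendant '[[[-3,0,0],[0,0,0],-1],[[-4,0,0],[0,0,0],-1],[[-4,0,0],[0,0,0],-1],[[-4,0,-2],[0,0,0],-1],[[0,0,-4],[0,0,0],-1],[[0,0,-4],[0,0,0],-1],[[0,0,-4],[0,0,0],-1],[[0,0,-4],[0,0,0],-1]]'
python3 -m pendant '[[[0,0,-4],[0,0,0],-1],[[0,0,-4],[0,0,0],-1],[[0,0,-4],[0,0,0],-1],[[0,0,0],[0,0,0],-1],[[0,0,0],[0,0,0],-1],[[0,0,0],[0,0,0],-1],[[0,0,0],[0,0,0],-1],[[0,0,0],[0,0,0],-1]]'
python3 - <<'E'
from h import *
a=camera("side");t=camera("top");save(a,"e_s");save(t,"e_t")
f=lambda c,x,y:cv2.resize(c["pixels"][y:y+130,x:x+130,::-1],None,fx=3,fy=3,interpolation=cv2.INTER_CUBIC)
cv2.imwrite("pics/e1.png",np.hstack([f(a,240,150),f(t,310,140)]))
E
```

```text
t: 33.4
tcp_pos: [587.3, -177.3, 127.8]
eef_rot: [[-0.002, 0.933, -0.361], [0.001, -0.361, -0.933], [-1.0, -0.003, 0.0]]
wrist_force: [-0.4, -0.3, -0.6]
gripper_width: 0.999
t: 34.2
tcp_pos: [653.4, -8.3, 280.0]
eef_rot: [[0.001, 0.933, -0.361], [-0.0, -0.361, -0.933], [-1.0, 0.001, -0.0]]
wrist_force: [1.3, -0.4, 0.4]
gripper_width: 0.996
t: 35.0
tcp_pos: [696.1, 101.0, 279.7]
eef_rot: [[0.001, 0.932, -0.362], [0.0, -0.362, -0.932], [-1.0, 0.001, -0.0]]
wrist_force: [-0.6, 0.5, -0.5]
gripper_width: 1.0
```

View pics/e1.png

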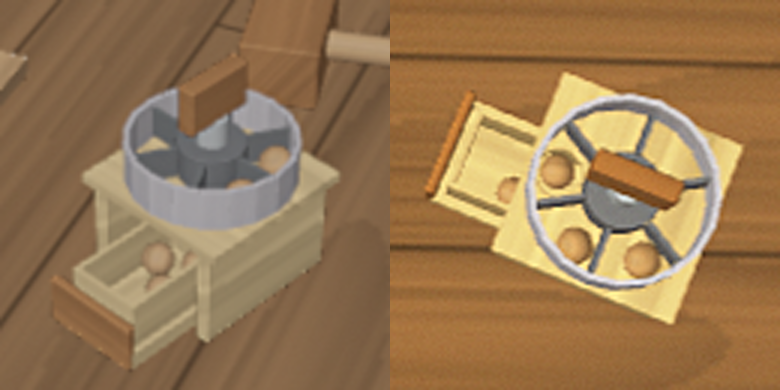

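View pics/e_t.png

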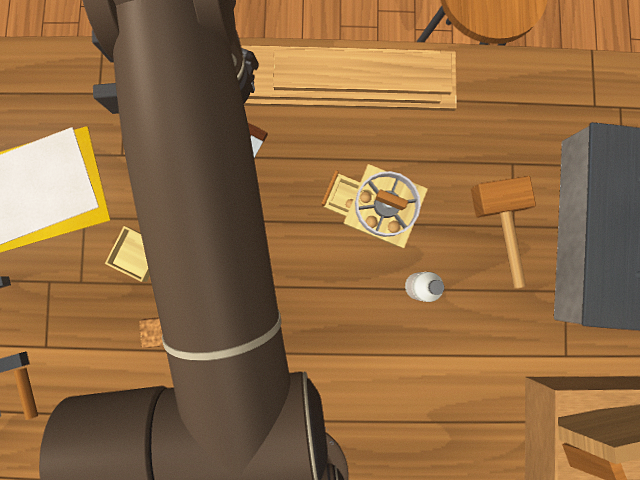

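Run:
```python
from h import *
a=camera("side");t=camera("top")
o=np.array([587,-174.5])+44*np.array([.362,.932]);print("outlet",o)
for n,c,p in(("A",a,(292.3,236)),("B",a,(290,245)),("C",a,(302.7,236)),("t1",t,(350,203.3)),("hole",t,(366,196))):
  print(n,[atz(c,p,z)[:2].round() for z in(26,50,105)])
def crop(c,x,y,w,k,n): cv2.imwrite(n,cv2.resize(c["pixels"][y:y+w,x:x+w,::-1],None,fx=k,fy=k,interpolation=cv2.INTER_CUBIC))
crop(a,260,180,80,7,"pics/e2.png");crop(t,320,160,60,8,"pics/e3.png")
```

```text
outlet [ 602.928 -133.492]
A [array([ 616., -139.]), array([ 605., -114.]), array([580., -56.])]
B [array([ 609., -109.]), array([598., -84.]), array([574., -29.])]
C [array([ 594., -148.]), array([ 584., -123.]), array([560., -65.])]
t1 [array([ 601., -107.]), array([ 597., -105.]), array([ 589., -101.])]
hole [array([ 618., -143.]), array([ 614., -140.]), array([ 605., -134.])]
```

View pics/e2.png

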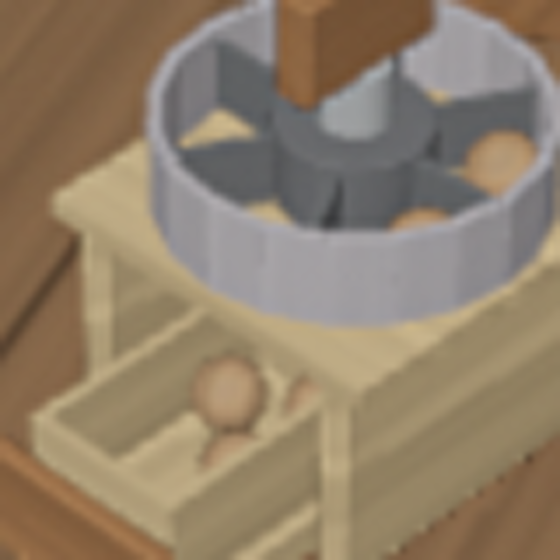

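View pics/e3.png

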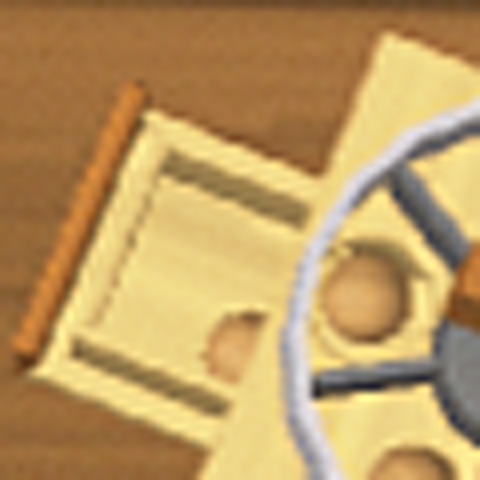

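```bash
python3 -c "
from plant import r
print(r.close_job())"
```

```text
the job is handed in; nothing more can be done
None
```

I handed in the job at about 35 s on the robot's clock. The tray is in the drawer, the drawer is home, the knob has been turned three clicks and the kit holds three balls. `close_job` reports no verdict, so this rests on my own checks.

- **Tray:** my first grasp missed. The real fingertips sit about 23 mm above the reported TCP, so the fingers passed over the rim without disturbing the tray. I allowed for that, regrasped, and both cameras then showed the tray flat in the seat with even gaps.
- **Drawer:** I pushed it until it stopped solidly at about 15 N. The pictures show it moved 88 mm, but put the front board 2–6 mm deeper than my estimate for home, which I put down to measuring error.
- **Knob:** I turned it by three clicks with the bar gripped, then opened the gripper. In the last pictures the bar lies along the dispenser again, as it should after half a turn. Sideways force on the gripper stayed below 10 N.
- **Last checks:** three balls are in the tray. Two of them match in both cameras at tray height; the third is seen only partly, from the side. Balls 4 and 5 are still in the drum, and the arm is well clear.
- **Bystanders:** I steered clear of them and felt no contact. I did not measure their positions again afterwards, and the arm hid some of them in the last top picture.

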